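# Empty the nuts out of a trophy cup and mount it on its plinth

## Robot

A 6-joint arm with a two-finger parallel gripper is mounted at the origin on the work surface. World frame = base frame: x ahead of the robot, y to its left, z up, the work surface at z = 0. Lengths are in m, angles in rad, forces in N, time in s.
With the tool pointing down it reaches from about 0.25 to 0.85 m from the base axis. Payload 12.5 kg.
Tool frame: the origin (TCP) lies midway between the tips of the shut fingers; the grasp point (between the pads) lies env.grip_depth behind it (env.grip_depth is the distance from the TCP to the grasp point, in m); z points along the fingers, y is the direction in which the jaws open and shut (so a half turn about z gives the same grasp; the last joint's range is limited). The gripper opens to 93 mm and grips with 3 to 60 N. Pads are 15 mm wide; open, the fingers measure 128 mm over their backs; the gripper's body (75 mm by 188 mm) begins 65 mm behind the grasp point.
Start: joints at [1.043, 0.351, 1.652, -0, 1.139, -0.085], TCP at [0.236, 0.497, 0.219] pointing down, gripper open.
Joint ranges: [-2.75, 2.75], [-0.79, 2.1], [0.01, 2.65], [-1.57, 4.71], [0.07, 3.14], [-2.87, 2.87]. Speed limits (rad/s): [2.22, 2.22, 2.79, 3.14, 3.14, 3.14].

## Interface

Orientations are given as a unit quaternion [x, y, z, w].
In Python, from plant import env, eyes gives the robot as it stands.
- The arm moves only by the tool send_rows, never from a script. Its argument "commands" is one flat list of numbers, 7 for each row, row after row: the shift along the tool's x, y, z in mm, then the turn, a rotation vector about the tool's x, y, z in rad, then the closure, from 0 (fully open) to 1 (shut). A call has 1 to 20 rows; each row shifts and turns the pose as measured when the row begins, along the tool's axes as they then stand; what a row does not reach is not made up. A row lasts 1/8 s, in which the tool goes at most 62.5 mm and 10.7 degrees, less where a joint would pass 70% of its speed; a pose out of reach is approached as far as the arm can. A call is refused whole if a number of a shift passes 62.5 or a number of a turn 0.188, either way. A call with a gripper value outside its range is refused whole. The fingers move at their own pace and stop on an object; the grip force is fixed at half the most. Time passes only in rows, so rows that do not move let the fingers close. It gives the time, the measured TCP pose, the force and the opening at its end, in the units of the state.
- env.get_obs(): the state, without advancing time (a new reading comes with each control period).
- eyes.get_image(name): name is "scene" or "top" or "wrist"; returns the picture (480x640x3 uint8, red, green, blue); there is no depth.
- eyes.get_calibration(name): a dict with "K" (3x3 intrinsics, pixels), "cam_to_world" (4x4, takes a point from camera to world coordinates). Camera axes: x right, y down, z forward; pixel columns grow to the right and rows downward; lengths in m; the calibration is good to about 2 mm. A picture is of the moment at which its call begins: read the wrist's pose just before it. get_calibration takes no time and is no camera call; for the wrist camera it gives the pose at the moment of the call.
- env.sign_off(): hands the job in, once; it reports no verdict.
The state is a dict: "t": time; "joints": joint angles; "qd": joint speeds; "joint_efforts": joint torques, N m; "eef_pos": TCP position; "eef_rot": TCP orientation; "force": force on the tool from outside, world axes, zero at the start; "wrist_torque": the same for the moment, N m; "width": finger opening in m.
Only numpy, scipy, OpenCV 4.12 (cv2) and the standard library are available. Lean on these libraries where they do the work, as an engineer would, in place of code of your own. Each camera call takes 0.05 s, during which the arm holds its last target. There are 200 camera calls.

## Task

Take the lid off the silver trophy cup and set it down on the cork mat, then tip the cup over the grey parts bin so that all four loose nuts inside drop into the bin. Then stand the empty cup upright in the middle of the bare black plinth and put its lid back on. Do not knock over or push about the other things on the bench.

Things in the scene. Friction and masses are not known exactly. Their poses are not given: they have to be found in the camera images.
- cup: Trophy cup: round polished silver goblet, 110 mm tall, 0.2 to 0.35 kg, holding four loose nuts, lidded at the start. Origin: centre of its foot's underside; z up its axis. Foot 54 mm wide, 5 mm thick; stem 18 mm at 22 mm up. Bowl from 30 mm up: outer diameter 48, widening to 54 at 60, 60 at 85, 64 (plus a thin bead) at the rim; can be gripped round the outside. Wall 3, inner floor 35 mm up.
- cup_rim (a point): Centre of the cup's mouth, on its axis 110 mm above the underside of its foot; opening 58 mm in diameter. z along the axis.
- lid: The cup's lid: round, polished silver metal, 0.07 to 0.12 kg. Origin: centre of its flange's underside, which rests on the cup's rim (6 mm above a flat surface it stands on); z up. Below it a plug 48 mm wide, 6 mm deep, fits loosely in the mouth. Flange 70 mm wide; dome up to 18 mm; on top a knob 17 mm wide, straight-sided from z = 23 to 41 mm (top 45), to be gripped.
- bin: Parts bin: a square grey plastic box with an open top, 130 x 130 mm outside, 60 mm high, walls and floor 4 mm. Does not move. Origin: centre of its underside; x and y along its sides. Empty at the start.
- plinth: The trophy's plinth: a bare square black block, 90 x 90 mm at its base and 84 x 84 mm on top, 42 mm high, with nothing on it. Does not move. Origin: centre of its underside.
- plinth_top (a point): Centre of the plinth's top face, 42 mm above the table.
- mat: Round cork mat, 120 mm in diameter and 4 mm thick, flat on the table. Does not move. Origin: centre of its underside.
- mat_top (a point): Centre of the cork mat's top face, 4 mm above the table.
- spray_can: Bystander: white spray can standing upright, 52 mm in diameter, 150 mm tall, loose. Origin: centre of its underside.
- column: Bystander: bright aluminium trophy column standing upright, 42 mm in diameter, 160 mm tall, loose. Origin: centre of its underside.
- small_trophy: Bystander: a finished small trophy (open silver goblet, 48 mm across the rim, fixed on a black 50 x 50 mm block 32 mm high), 126 mm tall in all, loose. Origin: centre of its underside. It is not the cup to be emptied.
- glue_bottle: Bystander: white glue bottle with a black cap, 44 mm in diameter, 110 mm tall, loose. Origin: centre of its underside.
- tape_roll: Bystander: roll of grey tape lying flat, 90 mm in diameter, 24 mm high, loose. Origin: centre of its underside.
- screwdriver: Bystander: screwdriver lying flat along its x axis (handle towards its -x), about 150 mm long, under 35 mm high, loose.
- nut0_mid (a point): Centre of loose nut 0 (of four alike: chunky square brass nuts, 17 x 17 x 12 mm, 22 g, smooth: they slide on a slope of about 20 degrees). All four start in the cup.
- nut1_mid (a point): Centre of loose nut 1 (of four alike: chunky square brass nuts, 17 x 17 x 12 mm, 22 g, smooth: they slide on a slope of about 20 degrees). All four start in the cup.
- nut2_mid (a point): Centre of loose nut 2 (of four alike: chunky square brass nuts, 17 x 17 x 12 mm, 22 g, smooth: they slide on a slope of about 20 degrees). All four start in the cup.
- nut3_mid (a point): Centre of loose nut 3 (of four alike: chunky square brass nuts, 17 x 17 x 12 mm, 22 g, smooth: they slide on a slope of about 20 degrees). All four start in the cup.

How it is judged:
On the way, in this order (a step that is already met when the one before it is completed fails the run):
1. the lid lies on the cork mat, let go (horizontal distance between lid and mat_top below 0.03 m and angle between lid's own z axis and vertical below 0.1 rad and z of lid in the frame of mat_top below 0.01 m and linear speed of lid below 0.02 m/s and contact force between lid and the fingers below 0.3 N), for 0.2 s.
2. the cup has been tipped over the bin (angle between cup's own z axis and vertical above 1.2 rad and horizontal distance between cup_rim and bin below 0.09 m), for 0.1 s.
3. all four nuts lie in the bin (x of nut0_mid in the frame of bin between -0.062 and 0.062 m and y of nut0_mid in the frame of bin between -0.062 and 0.062 m and z of nut0_mid in the frame of bin between 0.004 and 0.06 m and x of nut1_mid in the frame of bin between -0.062 and 0.062 m and y of nut1_mid in the frame of bin between -0.062 and 0.062 m and z of nut1_mid in the frame of bin between 0.004 and 0.06 m and x of nut2_mid in the frame of bin between -0.062 and 0.062 m and y of nut2_mid in the frame of bin between -0.062 and 0.062 m and z of nut2_mid in the frame of bin between 0.004 and 0.06 m and x of nut3_mid in the frame of bin between -0.062 and 0.062 m and y of nut3_mid in the frame of bin between -0.062 and 0.062 m and z of nut3_mid in the frame of bin between 0.004 and 0.06 m), for 0.2 s.
4. the cup stands upright in the middle of the plinth, let go (horizontal distance between cup and plinth_top below 0.015 m and angle between cup's own z axis and vertical below 0.08 rad and z of cup in the frame of plinth_top between -0.004 and 0.004 m and linear speed of cup below 0.02 m/s and contact force between cup and the fingers below 0.3 N), for 0.2 s.
5. the lid is back on the cup (horizontal distance between lid and cup_rim below 0.007 m and angle between the z axis of lid and the z axis of cup, either way round below 0.1 rad and angle between lid's own z axis and vertical below 0.15 rad and z of lid in the frame of cup_rim between -0.004 and 0.004 m), for 0.2 s.
At the end, for the whole second after the job is handed in: All four nuts lie in the bin, below its rim; the cup stands upright (within 4.5 degrees) on the plinth, within 15 mm of its middle; the lid sits flat on the rim (within 4 mm in height, 7 mm off-centre, 5.7 degrees of the cup); all at rest (all of step 3 and all of step 5 and horizontal distance between cup and plinth_top below 0.015 m and angle between cup's own z axis and vertical below 0.08 rad and z of cup in the frame of plinth_top between -0.004 and 0.004 m and linear speed of each of cup, lid below 0.02 m/s); the robot touches nothing.
It fails at once if something standing on the bench is knocked over (angle between any of spray_can, column, small_trophy, glue_bottle's own z axis and vertical above 0.5 rad).
It fails at once if another thing on the bench is pushed more than 30 mm (distance of any of spray_can, column, small_trophy, glue_bottle, tape_roll, screwdriver from where it was at the start of the episode above 0.03 m).
It also fails if it takes over 72 s, if anything falls off the work surface, if the arm or the gripper's body presses on something with over 40 N, if the wrist force passes 120 N, or if a joint passes its speed limit or range.

## Working session

There is one attempt and no reset: what is moved stays moved. The work goes in short steps, Python scripts to look and compute and a tool call to move; the robot and the scene stay as the last step left them, time stands still between calls to the robot, and variables do not carry over. Pictures are saved under pics/ and viewed, about 8 in all and at most 12, crops included, and the job is handed in when it is done.

Besides the shell and the picture viewer there is one more tool, called after "Request:" as a command line: name --argument value ..., lists and objects as JSON in quotes. send_rows: Moves the arm, as the interface text tells. Its arguments: {"type":"object","properties":{"commands":{"type":"array"}},"required":["commands"]}

```bash
ls; mkdir -p pics; python3 - <<'E'
from plant import env, eyes
import cv2,numpy as np
o=env.get_obs(); print(o, env.grip_depth)
for n in ("scene","top"):
    im=eyes.get_image(n); cv2.imwrite(f"pics/{n}0.png",im[:,:,::-1]); c=eyes.get_calibration(n); print(n,c["K"].tolist(),np.round(c["cam_to_world"],4).tolist())
E
```

```text
pics
{'t': 0.0, 'joints': array([ 1.04343158e+00,  3.51206848e-01,  1.65243841e+00, -4.85845797e-06,
        1.13908800e+00, -8.46126272e-02]), 'qd': array([ 0.00039856, -0.00309765,  0.00062879,  0.00139923,  0.00017295,
        0.00217065]), 'joint_efforts': array([-6.99404391e-04, -4.97321141e+01, -2.85247010e+01,  6.99428678e-02,
        2.56859302e-02, -1.70437584e-04]), 'eef_pos': array([0.23544376, 0.49667234, 0.21811208]), 'eef_rot': array([ 2.19571280e-01,  9.75596293e-01, -5.44474981e-04, -1.69692001e-04]), 'force': array([0.26658805, 0.8366999 , 0.09798387]), 'wrist_torque': array([-0.03614244, -0.01572964,  0.01424043]), 'width': 0.09270847979924225} 0.0188
scene [[434.86825834384547, 0.0, 332.2972774954344], [0.0, 434.86825834384547, 243.46718505397854], [0.0, 0.0, 1.0]] [[0.813, 0.3561, -0.4606, 0.9538], [0.5821, -0.4806, 0.6559, -0.6009], [0.0122, -0.8014, -0.598, 0.6174], [0.0, 0.0, 0.0, 1.0]]
top [[624.0458468996893, 0.0, 322.2011381982978], [0.0, 624.0458468996893, 245.19962688882677], [0.0, 0.0, 1.0]] [[-0.0001, -0.9962, 0.0867, 0.4398], [-1.0, 0.0001, 0.0008, 0.0025], [-0.0008, -0.0867, -0.9962, 1.27], [0.0, 0.0, 0.0, 1.0]]
```

View pics/top0.png

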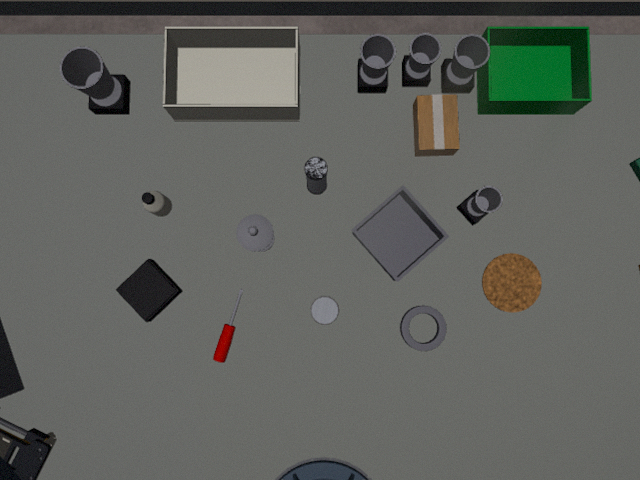

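View pics/scene0.png

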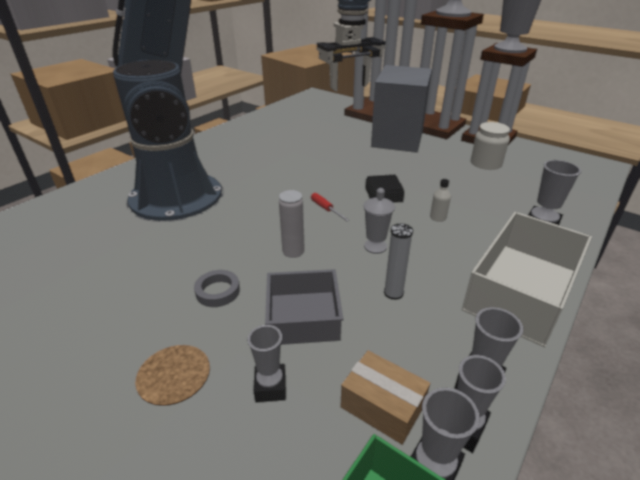

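The top view shows the lidded cup at (255,232), with its knob at (253,231), and the mat at (512,282). The bin's rim is centred near (399,233), the plinth top is at (149,289), the spray can at (325,310) and the column at (316,168). The scene view agrees.

```bash
cat > h.py <<'E'
import numpy as np, cv2
from plant import env, eyes
from scipy.spatial.transform import Rotation as R
def ray(c,u,v,z):
    K,T=np.array(c["K"]),np.array(c["cam_to_world"])
    d=T[:3,:3]@np.linalg.solve(K,[u,v,1.]); o=T[:3,3]
    return (o+d*(z-o[2])/d[2])
def proj(c,p):
    T=np.linalg.inv(np.array(c["cam_to_world"])); q=T[:3,:3]@np.array(p)+T[:3,3]; q=np.array(c["K"])@q
    return q[:2]/q[2]
def blob(mask,u,v):
    mask=cv2.morphologyEx(mask.astype(np.uint8),cv2.MORPH_OPEN,np.ones((3,3),np.uint8))
    n,l,s,c=cv2.connectedComponentsWithStats(mask)
    k=l[v,u]; m=(l==k).astype(np.uint8); cs=max(cv2.findContours(m,0,2)[0],key=cv2.contourArea)
    return k,cs,m
E
python3 - <<'E'
from h import *
im=cv2.imread("pics/top0.png"); c=eyes.get_calibration("top")
hsv=cv2.cvtColor(im,cv2.COLOR_BGR2HSV); 
print([ (p,im[p[1],p[0]].tolist(),hsv[p[1],p[0]].tolist()) for p in [(512,282),(149,290),(262,240),(253,231),(290,280),(370,230),(399,240)]])
def P(name,u,v,z): print(name,np.round(ray(c,u,v,z)[:2],4))
k,cs,m=blob((hsv[...,1]>100)&(hsv[...,0]<25),512,282); (u,v),(a,b),_=cv2.fitEllipse(cs); print(u,v,a,b);P("mat",u,v,.004)
k,cs,m=blob(hsv[...,2]<50,149,285); r=cv2.minAreaRect(cs); print(k,r); P("plinth rect",*r[0],.03)
print(cv2.approxPolyDP(cs,4,True)[:,0].tolist())
P("lid",255.5,232.5,.11);P("knob",253,231,.155)
for q in [(403,187),(447,236),(398,281),(352,234)]: P("binc",*q,.06)
P("spray",325,310,.15);P("column",316,166,.16);P("glue",148,198,.11);P("tape",423,328,.024)
P("smallrim",488,199,.126);P("scr1",240,292,.01);P("scr2",219,360,.02)
big=cv2.resize(im[130:380,90:590],None,fx=1.6,fy=1.6,interpolation=cv2.INTER_CUBIC);cv2.imwrite("pics/c1.png",big)
E
```

```text
[((512, 282), [55, 96, 134], [16, 150, 134]), ((149, 290), [28, 27, 28], [150, 9, 28]), ((262, 240), [105, 101, 101], [120, 10, 105]), ((253, 231), [115, 110, 110], [120, 11, 115]), ((290, 280), [103, 106, 106], [30, 7, 106]), ((370, 230), [97, 92, 92], [120, 13, 97]), ((399, 240), [93, 88, 90], [132, 14, 93])]
511.36822509765625 282.3420104980469 57.11207962036133 58.82518768310547
mat [ 0.4744 -0.3796]
35 ((148.8255615234375, 289.95477294921875), (47.07230758666992, 47.64542770385742), 46.54815673828125)
plinth rect [0.4586 0.3472]
[[151, 259], [117, 288], [145, 320], [180, 292]]
lid [0.5646 0.1281]
knob [0.5624 0.1278]
binc [ 0.6597 -0.1551]
binc [ 0.563  -0.2397]
binc [ 0.4755 -0.1433]
binc [ 0.567  -0.0546]
spray [ 0.4211 -0.0016]
column [0.6799 0.0146]
glue [0.6298 0.3307]
tape [ 0.3835 -0.1962]
smallrim [ 0.6251 -0.3036]
scr1 [0.4548 0.169 ]
scr2 [0.3205 0.2078]
```

View pics/c1.png

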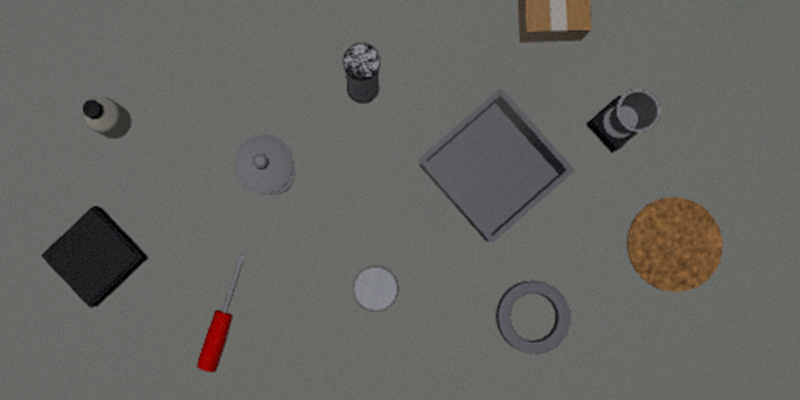

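The crop confirms the layout. I turn the tool so its axes line up with the world (x = −X, y = +Y, z = −Z), then go above the lid.

Request:
send_rows --commands '[0, 0, 0, 0, 0, -0.147, 0, 0, 0, 0, 0, 0, -0.147, 0, 0, 0, 0, 0, 0, -0.147, 0, -41, -46, 0, 0, 0, 0, 0, -41, -46, 0, 0, 0, 0, 0, -41, -46, 0, 0, 0, 0, 0, -41, -46, 0, 0, 0, 0, 0, -41, -46, 0, 0, 0, 0, 0, -41, -46, 0, 0, 0, 0, 0, -41, -46, 0, 0, 0, 0, 0, 0, 0, 0, 0, 0, 0, 0]'

```text
t: 1.48
eef_pos: [0.5314, 0.1711, 0.2156]
eef_rot: [-0.008, 1.0, -0.002, -0.002]
force: [-1.7, 0.2, -0.2]
width: 0.0932
```

```bash
cat >> h.py <<'E'
def st():
    o=env.get_obs(); r=R.from_quat(o["eef_rot"]); M=r.as_matrix()
    print("t",round(o["t"],2),"p",np.round(o["eef_pos"],4),"j",np.round(o["joints"],3).tolist(),"F",np.round(o["force"],1),"w",round(o["width"],4))
    print(" tx",np.round(M[:,0],3),"ty",np.round(M[:,1],3),"tz",np.round(M[:,2],3))
    import json; open("log.txt","a").write(json.dumps([o["joints"].tolist(),o["eef_pos"].tolist(),o["eef_rot"].tolist()])+"\n")
    return o["eef_pos"],M
def to(target):
    p,M=st(); print(" tool mm to target",np.round(M.T@(np.array(target)-p)*1000,1))
E
python3 - <<'E'
from h import *
st(); c=eyes.get_calibration("wrist"); im=eyes.get_image("wrist"); cv2.imwrite("pics/w1.png",im[:,:,::-1])
print(proj(c,[.5635,.128,.11]),proj(c,[.5635,.128,.155]),np.round(c["cam_to_world"],3).tolist())
E
```

```text
t 1.48 p [0.5314 0.1711 0.2156] j [0.23, 0.371, 1.63, -0.003, 1.144, -1.356] F [-1.7  0.2 -0.2] w 0.0932
 tx [-1.    -0.016  0.004] ty [-0.016  1.    -0.004] tz [-0.003 -0.004 -1.   ]
[258.39310504 273.07393017] [247.39839295 299.76643939] [[-0.016, 0.966, 0.258, 0.459], [1.0, 0.017, 0.001, 0.17], [-0.003, 0.258, -0.966, 0.381], [0.0, 0.0, 0.0, 1.0]]
```

View pics/w1.png

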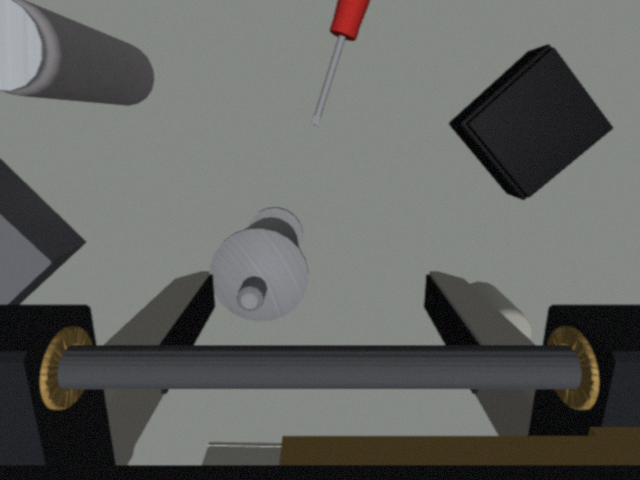

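The wrist view shows the knob top at (249,296) and the flange centre at (260,274). Both are within about 2 mm of the estimate, so I take the cup at (0.563, 0.129). The plinth is at about (533,124).

Request:
send_rows --commands '[-16, -21, 0, 0, 0, 0, 0, -16, -21, 0, 0, 0, 0, 0, 0, 0, 20, 0, 0, 0, 0, 0, 0, 20, 0, 0, 0, 0, 0, 0, 15, 0, 0, 0, 0, 0, 0, 0, 0, 0, 0, 0]'

```text
t: 2.28
eef_pos: [0.5591, 0.1361, 0.1585]
eef_rot: [-0.012, 1.0, -0.001, -0.003]
force: [-0.2, 0.2, 0.2]
width: 0.0932
```

```bash
python3 - <<'E'
from h import *
to([.563,.129,.130])
c=eyes.get_calibration("wrist"); im=eyes.get_image("wrist"); cv2.imwrite("pics/w2.png",im[:,:,::-1])
for z in (.11,.155):print(proj(c,[.563,.129,z]))
g=cv2.cvtColor(im,cv2.COLOR_RGB2GRAY)
ci=cv2.HoughCircles(cv2.medianBlur(g,5),cv2.HOUGH_GRADIENT,1,40,param1=80,param2=25,minRadius=12,maxRadius=90); print(ci)
E
```

```text
t 2.27 p [0.5591 0.1361 0.1585] j [0.159, 0.467, 1.637, -0.002, 1.044, -1.436] F [-0.2  0.2  0.2] w 0.0932
 tx [-1.    -0.024  0.007] ty [-0.024  1.    -0.003] tz [-0.007 -0.003 -1.   ]
 tool mm to target [-3.9 -7.1 28.5]
[306.54140591 263.45370648]
[303.34198457 296.63107097]
[[[542.5 376.5  58.4]
  [ 90.5 367.5  48.3]
  [546.5 305.5  25.1]
  [303.5 283.5  16.9]]]
```

View pics/w2.png

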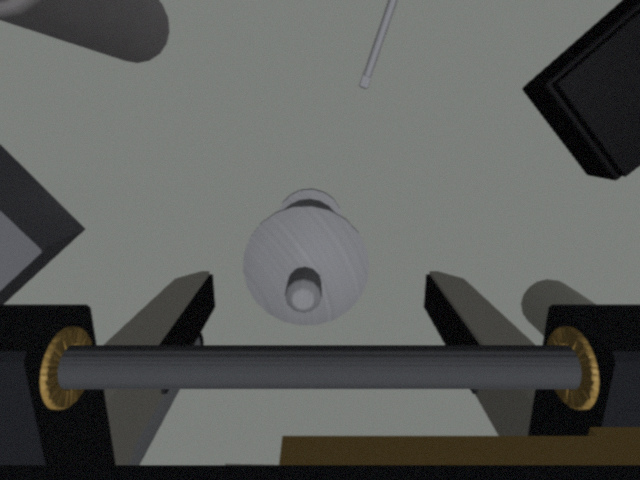

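The knob is at (303,294) and the flange at (306,265), both within 3 px of the prediction. I descend and grip.

Request:
send_rows --commands '[-4, -6, 5, 0, 0, 0, 0, -1, -2, 13, 0, 0, 0, 0, 0, 0, 12, 0, 0, 0, 0, 0, 0, 0, 0, 0, 0, 0.5, 0, 0, 0, 0, 0, 0, 1, 0, 0, 0, 0, 0, 0, 1, 0, 0, 0, 0, 0, 0, 1, 0, 0, 0, 0, 0, 0, 1, 0, 0, 0, 0, 0, 0, 1, 0, 0, 0, 0, 0, 0, 1, 0, 0, 0, 0, 0, 0, 1]'

```text
t: 3.7
eef_pos: [0.5658, 0.128, 0.1292]
eef_rot: [-0.012, 1.0, -0.001, -0.001]
force: [0.4, 1.3, 1.1]
width: 0.0171
```

```bash
python3 - <<'E'
from h import *
to([.563,.129,.130])
E
```

```text
t 3.7 p [0.5658 0.128  0.1292] j [0.143, 0.51, 1.65, -0.002, 0.984, -1.451] F [0.4 1.3 1.1] w 0.0171
 tx [-1.    -0.024  0.003] ty [-0.024  1.    -0.002] tz [-0.003 -0.002 -1.   ]
 tool mm to target [ 2.8  1.  -0.8]
```

The lid is held (opening 17.1 mm). I lift it and carry it to the mat.

Request:
send_rows --commands '[0, 0, -15, 0, 0, 0, 1, 0, 0, -40, 0, 0, 0, 1, 0, 0, -50, 0, 0, 0, 1, 0, 0, -45, 0, 0, 0, 1, 5, -25, 0, 0, 0, 0, 1, 10, -48, 0, 0, 0, 0, 1, 10, -48, 0, 0, 0, 0, 1, 10, -48, 0, 0, 0, 0, 1, 10, -48, 0, 0, 0, 0, 1, 10, -48, 0, 0, 0, 0, 1, 10, -48, 0, 0, 0, 0, 1, 10, -48, 0, 0, 0, 0, 1, 10, -48, 0, 0, 0, 0, 1, 10, -48, 0, 0, 0, 0, 1, 5, -25, 0, 0, 0, 0, 1, 0, 0, 0, 0, 0, 0, 1]'

```text
t: 5.7
eef_pos: [0.4739, -0.3709, 0.301]
eef_rot: [-0.013, 1.0, -0.003, 0.004]
force: [0.1, 0.3, -1.0]
width: 0.0156
```

```bash
python3 - <<'E'
from h import *
to([.4744,-.3796,.0295])
c=eyes.get_calibration("wrist"); im=eyes.get_image("wrist")
h=cv2.cvtColor(im,cv2.COLOR_RGB2HSV); m=((h[...,1]>90)&(h[...,0]<25)); m[300:]=0
print(m.sum(), proj(c,[.4744,-.3796,.004]))
# cup at start: rim mask
ct=eyes.get_calibration("top"); it=eyes.get_image("top"); cv2.imwrite("pics/t2.png",it[:,:,::-1])
ys,xs=np.nonzero(m); 
if len(xs): print(xs.min(),xs.max(),ys.min(),ys.max(), ray(c,(xs.min()+xs.max())/2,ys.mean(),.004))
cv2.imwrite("pics/w3.png",im[:,:,::-1])
E
```

```text
t 5.7 p [ 0.4739 -0.3709  0.301 ] j [-0.742, 0.375, 1.412, 0.001, 1.345, -2.339] F [ 0.1  0.3 -1. ] w 0.0156
 tx [-1.    -0.026 -0.008] ty [-0.026  1.    -0.006] tz [ 0.008 -0.006 -1.   ]
 tool mm to target [  1.9  -7.2 271.6]
18925 [312.9532677  184.73502614]
0 362 0 235 [ 0.43771097 -0.52828154  0.004     ]
```

View pics/w3.png

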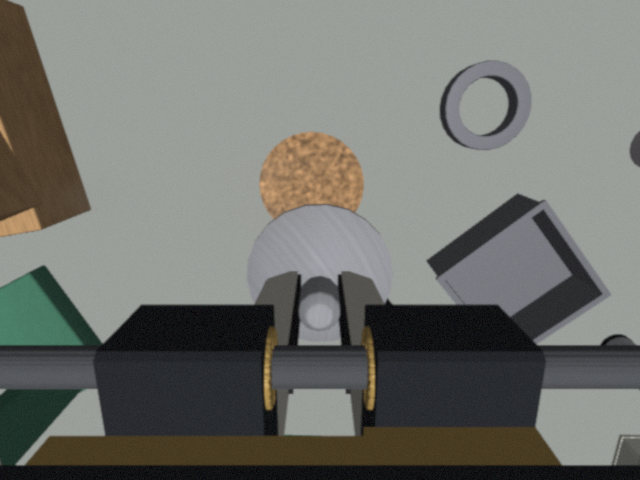

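The lid is held level, and the mat at (312,184) matches the prediction. I lower it.

Request:
send_rows --commands '[0, -4, 30, 0, 0, 0, 1, 0, -3, 45, 0, 0, 0, 1, 0, 0, 45, 0, 0, 0, 1, 0, 0, 45, 0, 0, 0, 1, 0, 0, 45, 0, 0, 0, 1, 0, 0, 30, 0, 0, 0, 1, 0, 0, 10, 0, 0, 0, 1, 0, 0, 0, 0, 0, 0, 1]'

```text
t: 6.8
eef_pos: [0.4825, -0.3699, 0.0501]
eef_rot: [-0.019, 1.0, -0.004, 0.007]
force: [-0.7, -0.3, -0.2]
width: 0.0159
```

```bash
python3 - <<'E'
from h import *
to([.4744,-.3796,.0295])
E
```

```text
t 6.8 p [ 0.4825 -0.3699  0.0501] j [-0.732, 0.656, 1.628, 0.004, 0.841, -2.343] F [-0.7 -0.3 -0.2] w 0.0159
 tx [-0.999 -0.038 -0.014] ty [-0.038  0.999 -0.009] tz [ 0.014 -0.009 -1.   ]
 tool mm to target [ 8.7 -9.2 20.5]
```

Request:
send_rows --commands '[8, -9, 8, -0.009, 0.014, 0.038, 1, 0, 0, 8, 0, 0, 0, 1, 0, 0, 3, 0, 0, 0, 1, 0, 0, 1, 0, 0, 0, 1]'

```text
t: 7.3
eef_pos: [0.4757, -0.3811, 0.032]
eef_rot: [0.002, 1.0, -0.001, 0.001]
force: [-0.1, 0.3, -0.9]
width: 0.0159
```

```bash
cat >> h.py <<'E'
def goal(target,z,y):
    "tool-frame shift (mm) and turn to reach TCP target with tool z along z and jaws along y"
    p,M=st(); z=np.array(z)/np.linalg.norm(z); y=np.array(y)-np.dot(y,z)*z; y/=np.linalg.norm(y)
    G=np.column_stack([np.cross(y,z),y,z]); print(" shift",np.round(M.T@(np.array(target)-p)*1000,1),"turn",np.round(R.from_matrix(M.T@G).as_rotvec(),3), "world mm",np.round((np.array(target)-p)*1000,1))
E
python3 - <<'E'
from h import *
goal([.4744,-.3796,.0295],[0,0,-1],[0,1,0])
E
```

```text
t 7.3 p [ 0.4757 -0.3811  0.032 ] j [-0.752, 0.691, 1.619, -0.0, 0.829, -2.319] F [-0.1  0.3 -0.9] w 0.0159
 tx [-1.     0.003 -0.002] ty [ 0.003  1.    -0.003] tz [ 0.002 -0.003 -1.   ]
 shift [1.3 1.5 2.5] turn [-0.003  0.002 -0.003] world mm [-1.3  1.5 -2.5]
```

Request:
send_rows --commands '[0, 0, 2, 0, 0, 0, 1, 0, 0, 2, 0, 0, 0, 1, 0, 0, 0, 0, 0, 0, 1, 0, 0, 0, 0, 0, 0, 0.5, 0, 0, 0, 0, 0, 0, 0.3, 0, 0, 0, 0, 0, 0, 0, 0, 0, 0, 0, 0, 0, 0, 0, 0, 0, 0, 0, 0, 0]'

```text
t: 8.3
eef_pos: [0.4765, -0.3813, 0.029]
eef_rot: [0.001, 1.0, -0.002, 0.002]
force: [-0.3, -0.5, -0.7]
width: 0.0611
```

```bash
python3 - <<'E'
from h import *
st()
E
```

```text
t 8.3 p [ 0.4765 -0.3813  0.029 ] j [-0.751, 0.695, 1.619, 0.0, 0.822, -2.319] F [-0.3 -0.5 -0.7] w 0.0611
 tx [-1.     0.003 -0.004] ty [ 0.003  1.    -0.004] tz [ 0.004 -0.004 -1.   ]
```

Request:
send_rows --commands '[0, 0, 0, 0, 0, 0, 0, 0, 0, -20, 0, 0, 0, 0, 0, 0, -45, 0, 0, 0, 0, 0, 0, -55, 0, 0, 0, 0, 0, 0, -55, 0, 0, 0, 0, 0, 0, -55, 0, 0, 0, 0, 0, 0, -30, 0, 0, 0, 0, 0, 0, 0, 0, 0, 0, 0]'

```text
t: 9.3
eef_pos: [0.4748, -0.3797, 0.3065]
eef_rot: [0.001, 1.0, -0.004, 0.004]
force: [0.3, 0.3, -0.9]
width: 0.0931
```

```bash
python3 - <<'E'
from h import *
import json
st(); c=eyes.get_calibration("wrist"); im=eyes.get_image("wrist"); cv2.imwrite("pics/w4.png",im[:,:,::-1])
print("lid",proj(c,[.4765,-.3813,.01]),"mat",proj(c,[.4744,-.3796,.004]))
it=eyes.get_image("top"); ct=eyes.get_calibration("top")
cv2.imwrite("pics/t3.png",it[:,:,::-1])
g=cv2.cvtColor(it,cv2.COLOR_RGB2GRAY); 
mon=np.hstack([im[:,:,::-1][100:400,150:450],cv2.resize(it[:,:,::-1][195:270,215:290],(300,300),interpolation=cv2.INTER_CUBIC)]); cv2.imwrite("pics/m1.png",mon)
print("pred rim px",proj(ct,[.563,.1285,.11]))
# kinematics
D=[json.loads(l) for l in open("log.txt")]
from scipy.optimize import least_squares
def f(x):
    a,L1,L2,d,off=x; e=[]
    for j,p,q in D:
        r=np.hypot(p[0],p[1]); rr=np.sqrt(r*r-off*off); zw=p[2]
        e+= [a+L1*np.sin(j[1])+L2*np.sin(j[1]+j[2])-rr, d+L1*np.cos(j[1])+L2*np.cos(j[1]+j[2])-zw, np.arctan2(off,rr)-(np.arctan2(p[1],p[0])-j[0])]
    return e
s=least_squares(f,[.1,.4,.4,0,.046]); print(s.x,np.abs(s.fun).max())
E
```

```text
t 9.3 p [ 0.4748 -0.3797  0.3065] j [-0.751, 0.382, 1.388, 0.0, 1.359, -2.319] F [ 0.3  0.3 -0.9] w 0.0931
 tx [-1.     0.003 -0.009] ty [ 0.003  1.    -0.008] tz [ 0.009 -0.008 -1.   ]
lid [319.71395019 185.95675045] mat [321.21056963 183.30555774]
pred rim px [255.28431137 233.32790004]
[ 0.00732811  0.43301944  0.43850832 -0.00631243  0.04641018] 0.007443733573981759
```

View pics/m1.png

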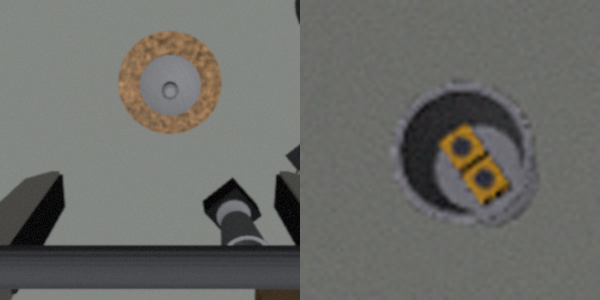

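The lid sits in the middle of the mat (crop (170,84)). The open cup's rim is at top-view pixel (255,232.5), which puts the cup at (0.564, 0.1285), with nuts visible inside. A low, near-horizontal grasp bends the wrist sideways, so I move near the cup and test how joint 4 turns under a tilt.

Request:
send_rows --commands '[3, 25, 0, 0, 0, 0, 0, 6, 49, 0, 0, 0, 0, 0, 6, 49, 0, 0, 0, 0, 0, 6, 49, 0, 0, 0, 0, 0, 6, 49, 0, 0, 0, 0, 0, 6, 49, 0, 0, 0, 0, 0, 6, 49, 0, 0, 0, 0, 0, 6, 49, 0, 0, 0, 0, 0, 6, 49, 0, 0, 0, 0, 0, 6, 49, 0, 0, 0, 0, 0, 0, 25, 0, 0, 0, 0, 0, 0, 0, 0, 0, 0, 0.17, 0, 0, 0, 0, 0, 0, 0.17, 0, 0, 0, 0, 0, 0, 0.17, 0, 0, 0, 0, 0, 0, 0.17, 0, 0, 0, 0, 0, 0, 0.11, 0, 0, 0, 0, 0, -0.15, 0, 0, 0, 0, 0, 0, -0.15, 0, 0]'

```text
t: 11.65
eef_pos: [0.4039, 0.1276, 0.277]
eef_rot: [0.394, 0.908, -0.069, 0.121]
force: [0.4, -0.5, -0.6]
width: 0.093
```

```bash
python3 - <<'E'
from h import *
s=.7071;a=np.radians(30)
goal([.42,.1,.3],[np.cos(a)*s,-np.cos(a)*s,-np.sin(a)],[s,s,0])
E
```

```text
t 11.65 p [0.4039 0.1276 0.277 ] j [0.37, 0.023, 1.933, -0.299, 1.125, -0.261] F [ 0.4 -0.5 -0.6] w 0.093
 tx [-0.66   0.699 -0.275] ty [ 0.732  0.68  -0.029] tz [ 0.167 -0.22  -0.961]
 shift [-36.2  -7.6 -13.3] turn [-0.047 -0.769 -0.012] world mm [ 16.1 -27.6  23. ]
```

Tilting right drives joint 4 negative, toward its limit. The good branch is joint 4 near +π, so I fit a kinematic model to the logged poses to plan the wrist swing.

```bash
cat > kin.py <<'E'
from h import *
import json
from scipy.optimize import least_squares
lo=np.array([-2.75,-.79,.01,-1.57,.07,-2.87]);hi=np.array([2.75,2.1,2.65,4.71,3.14,2.87])
rz=lambda t:R.from_euler('z',t).as_matrix(); ry=lambda t:R.from_euler('y',t).as_matrix()
def fk(j,x):
    a,L1,e,L2,d,off,L3,o3=x[:7].tolist()+[x[7]]
    A=rz(j[0]); p=A@[a,off,d]; A=A@ry(j[1]); p=p+A@[0,0,L1]; A=A@ry(j[2]); p=p+A@[e,0,L2]
    A=A@rz(x[8]*j[3])@ry(j[4]); p=p+A@[o3,0,L3]; A=A@rz(x[9]*j[5]+np.pi/2*x[10]); return p,A
def fit(s4,s6,k):
    D=[json.loads(l) for l in open("log.txt")]
    def f(x):
        e=[]
        for j,p,q in D:
            P,A=fk(j,np.r_[x,s4,s6,k]); e+=list((P-p)*10)+list(R.from_matrix(A.T@R.from_quat(q).as_matrix()).as_rotvec())
        return np.array(e)
    return least_squares(f,[0,.433,0,.438,.36,.046,.366,0])
def ik(p,G,x,j0):
    f=lambda j:np.r_[(fk(j,x)[0]-p)*10,R.from_matrix(fk(j,x)[1].T@G).as_rotvec()]
    s=least_squares(f,np.clip(j0,lo+.01,hi-.01),bounds=(lo,hi)); return s.x,np.abs(s.fun).max()
def frame(z,y):
    z=np.array(z,float)/np.linalg.norm(z); y=np.array(y,float); y=y-y@z*z; y/=np.linalg.norm(y)
    return np.column_stack([np.cross(y,z),y,z])
def head(h,al): # heading, tilt down -> frame with jaws horizontal to the left
    return frame([np.cos(al)*np.cos(h),np.cos(al)*np.sin(h),-np.sin(al)],[-np.sin(h),np.cos(h),0])
try: X=np.load("X.npy")
except Exception: X=None
E
python3 - <<'E'
from kin import *
best=min(((fit(a,b,k),a,b,k) for a in(1,-1) for b in(1,-1) for k in (1,-1)),key=lambda t:t[0].cost)
s,a,b,k=best; X=np.r_[s.x,a,b,k]; np.save("X.npy",X); print(np.round(X,4),np.abs(s.fun).max(), s.cost)
gd=.0188
for name,pt in (("cup",[.564,.1285,.06]),("plinth",[.4586,.347,.102]),("bin",[.567,-.11,.18])):
  for h in (-.6,-.3,0,.3,.6,.9):
    for al in (.35,.6):
      G=head(h,al); p=np.array(pt)+gd*G[:,2]
      for j6 in (-1.57,):
        j,e=ik(p,G,X,[np.arctan2(pt[1],pt[0]),.5,2.2,3.14,1.2,j6]); 
        if e<.01: print(name,h,al,np.round(j,2).tolist())
E
```

```text
[0.     0.4873 0.0407 0.4378 0.2587 0.0465 0.2776 0.     1.     1.
 1.    ] 2.7755575615628914e-15 1.6697192017070926e-29
cup 0.3 0.35 [0.03, 0.83, 2.28, 2.87, 1.19, 1.58]
cup 0.3 0.6 [0.05, 0.67, 2.24, 2.84, 0.75, 1.65]
cup 0.6 0.35 [-0.15, 0.83, 2.22, 2.36, 1.15, 1.64]
cup 0.6 0.6 [-0.1, 0.68, 2.19, 2.28, 0.77, 1.82]
cup 0.9 0.35 [-0.26, 0.84, 2.09, 1.9, 1.14, 1.79]
cup 0.9 0.6 [-0.2, 0.7, 2.08, 1.78, 0.85, 2.0]
plinth 0.9 0.35 [0.34, 0.71, 2.28, 2.54, 1.09, 1.66]
plinth 0.9 0.6 [0.38, 0.55, 2.24, 2.43, 0.68, 1.85]
bin 0 0.35 [-0.46, 0.47, 2.31, 2.58, 0.9, 1.77]
bin 0 0.6 [-0.43, 0.35, 2.23, 2.34, 0.49, 2.06]
bin 0.3 0.35 [-0.62, 0.51, 2.21, 2.04, 0.99, 1.97]
bin 0.3 0.6 [-0.56, 0.39, 2.15, 1.76, 0.69, 2.31]
bin 0.6 0.35 [-0.7, 0.56, 2.07, 1.63, 1.13, 2.12]
bin 0.6 0.6 [-0.64, 0.46, 2.02, 1.4, 0.91, 2.4]
bin 0.9 0.35 [-0.72, 0.64, 1.89, 1.33, 1.31, 2.21]
bin 0.9 0.6 [-0.66, 0.54, 1.87, 1.15, 1.13, 2.41]
```

The model is exact. Next I plan the staging, grasp, pour and place poses on the j4≈π branch.

```bash
cat >> kin.py <<'E'
def hd(h,al,roll=0,sg=-1): # sg=-1: jaws' y to the right
    G=head(h,al)
    if sg<0: G=G@np.diag([-1,-1,1])
    return G@rz(roll)
def mik(p,G,seeds):
    r=[ik(p,G,X,s) for s in seeds]; r=[t[0] for t in r if t[1]<2e-3]; return r
GD=.0188
E
python3 - <<'E'
from kin import *
al=.45
for name,pt,hs,rolls in (("cup",[.564,.1285,.06],(-.2,-.1,0),(0,)),("stage",None,(-.2,-.1,0),(0,)),("lift",[.564,.1285,.3],(-.1,),(0,)),("pour",[.567,-.11,.19],(0,.2),(0,1.2,2.3)),("plinth",[.4586,.347,.102],(.3,.5,.7),(0,)),("plinthhi",[.4586,.347,.25],(.3,.5,.7),(0,))):
  for h in hs:
    for ro in rolls:
      G=hd(h,al,ro); p=(np.array(pt) if pt else np.array([.564,.1285,.2])-.13*G[:,2])+GD*G[:,2]
      sd=[[np.arctan2(p[1],p[0])+da,.6,2.2,j4,1.,-1.5+ro] for da in(-.1,.2) for j4 in (2.6,3.14,3.8)]
      seen=set()
      for j in mik(p,G,sd):
        t=tuple(np.round(j,2).tolist())
        if t not in seen: seen.add(t); print(name,h,ro,t)
E
```

```text
cup -0.2 0 (0.36, 0.76, 2.2, 3.76, 0.97, -1.69)
cup -0.1 0 (0.3, 0.76, 2.23, 3.58, 0.98, -1.64)
cup 0 0 (0.24, 0.76, 2.25, 3.4, 0.99, -1.61)
stage -0.2 0 (0.57, 0.12, 2.37, 4.33, 0.74, -2.25)
stage -0.1 0 (0.48, 0.08, 2.42, 4.1, 0.64, -2.14)
stage 0 0 (0.35, 0.04, 2.47, 3.78, 0.55, -1.97)
lift -0.1 0 (0.3, 0.14, 2.18, 4.1, 0.44, -2.3)
pour 0 0 (-0.45, 0.39, 2.28, 2.5, 0.71, -1.26)
pour 0 1.2 (-0.45, 0.39, 2.28, 2.5, 0.71, -0.06)
pour 0 2.3 (-0.45, 0.39, 2.28, 2.5, 0.71, 1.04)
pour 0.2 0 (-0.56, 0.41, 2.23, 2.1, 0.8, -1.09)
pour 0.2 1.2 (-0.56, 0.41, 2.23, 2.1, 0.8, 0.11)
pour 0.2 2.3 (-0.56, 0.41, 2.23, 2.1, 0.8, 1.21)
plinth 0.3 0 (0.74, 0.64, 2.25, 3.65, 0.9, -1.71)
plinth 0.5 0 (0.61, 0.64, 2.29, 3.27, 0.91, -1.6)
plinth 0.7 0 (0.48, 0.63, 2.3, 2.89, 0.92, -1.51)
plinthhi 0.3 0 (0.74, 0.25, 2.22, 3.95, 0.56, -2.09)
plinthhi 0.5 0 (0.61, 0.22, 2.26, 3.37, 0.47, -1.72)
plinthhi 0.7 0 (0.48, 0.22, 2.27, 2.71, 0.5, -1.28)
```

```bash
cat >> kin.py <<'E'
C=np.array([[sx*.0375,sy*.094,z] for sx in(1,-1) for sy in(1,-1) for z in(-.085,-.25)]+[[0,sy*.064,0] for sy in (1,-1)])
def rows(js,out=True,grip=0):
    "joint waypoint list -> tool-frame rows"
    L=[];P=[fk(j,X) for j in js]
    for (p,A),(q,B) in zip(P,P[1:]):
        d=A.T@(q-p)*1000; w=R.from_matrix(A.T@B).as_rotvec(); L.append(np.r_[d,w])
    zmin=[(p+(A@C.T).T)[:,2].min() for p,A in P]
    print("zmin",round(min(zmin),3),"tcp",np.round([P[len(P)//2][0],P[-1][0]],3).tolist(),"max",np.round(np.abs(L).max(0),3))
    print(", ".join("%d, %d, %d, %.2f, %.2f, %.2f, %g"%(*l,grip) for l in L))
def lin(a,b,n): return [np.array(a)+(np.array(b)-a)*k/n for k in range(n+1)]
E
python3 - <<'E'
from kin import *
j0=env.get_obs()["joints"]
G=hd(-.1,.35); p=np.array([.564,.1285,.2])-.13*G[:,2]+GD*G[:,2]
g=[np.round(j,2) for j in mik(p,G,[[.45,.1,2.4,4.,.8,-2.]])]; print(g,p)
G2=hd(-.1,.35); q=mik(np.array([.564,.1285,.06])+GD*G2[:,2],G2,[[.3,.76,2.2,3.6,1,-1.6]]); print(q)
w=np.array([.45,-.05,2.1,1.8,1.1,-1.2]) 
rows(lin(j0,w,17)); rows(lin(w,g[0],19))
E
```

```text
[array([ 0.51,  0.18,  2.48,  3.94,  0.84, -1.94])] [0.46006361 0.13892842 0.23813024]
[array([ 0.31201299,  0.82773024,  2.23335475,  3.56694416,  1.14723427,
       -1.60613033])]
zmin 0.255 tcp [[0.286, 0.373, 0.318], [0.31, 0.469, 0.499]] max [3.3530e+01 2.2303e+01 1.4550e+00 9.6000e-02 1.0800e-01 8.0000e-03]
33, 5, 0, -0.03, 0.11, -0.01, 0, 32, 6, 0, -0.03, 0.11, -0.01, 0, 32, 8, 0, -0.04, 0.10, -0.01, 0, 31, 9, 0, -0.04, 0.10, -0.01, 0, 30, 10, 0, -0.05, 0.10, -0.00, 0, 29, 12, 0, -0.05, 0.10, -0.00, 0, 27, 13, 0, -0.06, 0.09, -0.00, 0, 26, 14, 0, -0.06, 0.09, -0.00, 0, 25, 15, 0, -0.07, 0.08, -0.00, 0, 23, 16, 0, -0.07, 0.08, 0.00, 0, 22, 17, 0, -0.08, 0.08, 0.00, 0, 20, 18, 0, -0.08, 0.07, 0.00, 0, 19, 19, 0, -0.08, 0.07, 0.00, 0, 17, 20, 0, -0.09, 0.06, 0.00, 0, 15, 20, 0, -0.09, 0.05, 0.00, 0, 14, 21, -1, -0.09, 0.05, 0.00, 0, 12, 22, -1, -0.10, 0.04, 0.01, 0
zmin 0.228 tcp [[0.47, 0.353, 0.444], [0.458, 0.14, 0.234]] max [27.52  24.102  7.923  0.087  0.069  0.041]
-5, 14, 0, -0.09, 0.01, 0.04, 0, -7, 15, -1, -0.09, 0.00, 0.04, 0, -9, 15, -2, -0.09, -0.00, 0.04, 0, -10, 16, -3, -0.09, -0.01, 0.04, 0, -12, 16, -4, -0.09, -0.02, 0.04, 0, -14, 17, -5, -0.09, -0.02, 0.04, 0, -15, 17, -6, -0.09, -0.03, 0.04, 0, -17, 18, -6, -0.09, -0.03, 0.04, 0, -18, 18, -7, -0.09, -0.04, 0.03, 0, -20, 19, -7, -0.08, -0.04, 0.03, 0, -21, 19, -7, -0.08, -0.05, 0.03, 0, -22, 20, -7, -0.08, -0.05, 0.03, 0, -23, 21, -7, -0.08, -0.06, 0.03, 0, -24, 21, -7, -0.08, -0.06, 0.03, 0, -25, 22, -7, -0.08, -0.06, 0.02, 0, -26, 22, -7, -0.08, -0.06, 0.02, 0, -26, 23, -7, -0.08, -0.07, 0.02, 0, -27, 23, -6, -0.08, -0.07, 0.02, 0, -27, 24, -6, -0.08, -0.07, 0.02, 0
```

Request:
send_rows --commands '[33, 5, 0, -0.03, 0.11, -0.01, 0, 32, 6, 0, -0.03, 0.11, -0.01, 0, 32, 8, 0, -0.04, 0.1, -0.01, 0, 31, 9, 0, -0.04, 0.1, -0.01, 0, 30, 10, 0, -0.05, 0.1, 0, 0, 29, 12, 0, -0.05, 0.1, 0, 0, 27, 13, 0, -0.06, 0.09, 0, 0, 26, 14, 0, -0.06, 0.09, 0, 0, 25, 15, 0, -0.07, 0.08, 0, 0, 23, 16, 0, -0.07, 0.08, 0, 0, 22, 17, 0, -0.08, 0.08, 0, 0, 20, 18, 0, -0.08, 0.07, 0, 0, 19, 19, 0, -0.08, 0.07, 0, 0, 17, 20, 0, -0.09, 0.06, 0, 0, 15, 20, 0, -0.09, 0.05, 0, 0, 14, 21, -1, -0.09, 0.05, 0, 0, 12, 22, -1, -0.1, 0.04, 0.01, 0]'

```text
t: 13.78
eef_pos: [0.3043, 0.4621, 0.4795]
eef_rot: [0.35, 0.621, 0.632, -0.303]
force: [0.3, 0.5, -0.2]
width: 0.0931
```

```bash
python3 - <<'E'
from kin import *
st(); j0=env.get_obs()["joints"]
rows(lin(j0,[ 0.51,  0.18,  2.48,  3.94,  0.84, -1.94],19))
E
```

```text
t 13.78 p [0.3043 0.4621 0.4795] j [0.438, -0.033, 2.148, 1.834, 1.134, -1.209] F [ 0.3  0.5 -0.2] w 0.0931
 tx [-0.572  0.053  0.819] ty [ 0.818 -0.045  0.574] tz [ 0.067  0.998 -0.017]
zmin 0.228 tcp [[0.469, 0.345, 0.432], [0.458, 0.14, 0.234]] max [26.221 22.689  7.105  0.089  0.067  0.035]
-4, 16, 0, -0.09, 0.01, 0.03, 0, -6, 16, -1, -0.09, 0.00, 0.03, 0, -8, 17, -2, -0.09, -0.00, 0.03, 0, -9, 17, -3, -0.09, -0.01, 0.03, 0, -11, 17, -4, -0.09, -0.02, 0.03, 0, -13, 18, -4, -0.09, -0.02, 0.03, 0, -14, 18, -5, -0.09, -0.03, 0.03, 0, -16, 18, -6, -0.09, -0.03, 0.03, 0, -17, 19, -6, -0.09, -0.04, 0.03, 0, -18, 19, -6, -0.08, -0.04, 0.03, 0, -20, 19, -6, -0.08, -0.05, 0.03, 0, -21, 20, -7, -0.08, -0.05, 0.03, 0, -22, 20, -7, -0.08, -0.05, 0.03, 0, -23, 21, -7, -0.08, -0.06, 0.02, 0, -24, 21, -6, -0.08, -0.06, 0.02, 0, -24, 21, -6, -0.08, -0.06, 0.02, 0, -25, 22, -6, -0.08, -0.06, 0.02, 0, -25, 22, -5, -0.08, -0.07, 0.02, 0, -26, 22, -5, -0.07, -0.07, 0.02, 0
```

It tracked well, so I continue to the staging pose.

Request:
send_rows --commands '[-4, 16, 0, -0.09, 0.01, 0.03, 0, -6, 16, -1, -0.09, 0, 0.03, 0, -8, 17, -2, -0.09, 0, 0.03, 0, -9, 17, -3, -0.09, -0.01, 0.03, 0, -11, 17, -4, -0.09, -0.02, 0.03, 0, -13, 18, -4, -0.09, -0.02, 0.03, 0, -14, 18, -5, -0.09, -0.03, 0.03, 0, -16, 18, -6, -0.09, -0.03, 0.03, 0, -17, 19, -6, -0.09, -0.04, 0.03, 0, -18, 19, -6, -0.08, -0.04, 0.03, 0, -20, 19, -6, -0.08, -0.05, 0.03, 0, -21, 20, -7, -0.08, -0.05, 0.03, 0, -22, 20, -7, -0.08, -0.05, 0.03, 0, -23, 21, -7, -0.08, -0.06, 0.02, 0, -24, 21, -6, -0.08, -0.06, 0.02, 0, -24, 21, -6, -0.08, -0.06, 0.02, 0, -25, 22, -6, -0.08, -0.06, 0.02, 0, -25, 22, -5, -0.08, -0.07, 0.02, 0, -26, 22, -5, -0.07, -0.07, 0.02, 0]'

```text
t: 16.15
eef_pos: [0.4307, 0.1313, 0.2015]
eef_rot: [0.837, -0.057, 0.54, 0.06]
force: [0.8, -0.1, -0.5]
width: 0.0928
```

```bash
cat >> kin.py <<'E'
def tgt(p,G):
    "shift, turn to target, plus the IK joints there"
    q,M=st(); j0=env.get_obs()["joints"]; j,e=ik(np.array(p),G,X,j0)
    print(" shift",np.round(M.T@(p-q)*1000,1),"turn",np.round(R.from_matrix(M.T@G).as_rotvec(),3),"world",np.round((p-q)*1000,1),"IK",np.round(j,2).tolist(),round(e,4))
    return j0,j
E
python3 - <<'E'
from kin import *
G=hd(-.1,.35); g=np.array([.564,.1285,.06])+GD*G[:,2]
tgt(g-.13*G[:,2]+[0,0,.06],G); tgt(g-.13*G[:,2],G)
E
```

```text
t 16.15 p [0.4307 0.1313 0.2015] j [0.587, 0.232, 2.5, 4.104, 0.881, -1.98] F [ 0.8 -0.1 -0.5] w 0.0928
 tx [ 0.41  -0.03   0.912] ty [-0.161 -0.986  0.039] tz [ 0.898 -0.163 -0.409]
 shift [-27.7 -14.   42.9] turn [0.072 0.073 0.013] world [ 29.4   7.6 -43.3] IK [0.51, 0.48, 2.5, 3.79, 1.09, -1.68] 0.0
t 16.15 p [0.4307 0.1313 0.2015] j [0.587, 0.232, 2.5, 4.104, 0.881, -1.98] F [ 0.8 -0.1 -0.5] w 0.0928
 tx [ 0.41  -0.03   0.912] ty [-0.161 -0.986  0.039] tz [ 0.898 -0.163 -0.409]
 shift [-82.4 -16.3  67.4] turn [0.072 0.073 0.013] world [  29.4    7.6 -103.3] IK [0.51, 0.71, 2.48, 3.74, 1.26, -1.54] 0.0
```

Request:
send_rows --commands '[-20, -4, 17, 0.018, 0.018, 0.003, 0, -21, -4, 17, 0.018, 0.018, 0.003, 0, -21, -4, 17, 0.018, 0.018, 0.003, 0, -20, -4, 16, 0.018, 0.019, 0.003, 0, 0, 0, 0, 0, 0, 0, 0]'

```text
t: 16.77
eef_pos: [0.4575, 0.1382, 0.0907]
eef_rot: [0.823, -0.039, 0.566, 0.03]
force: [0.3, -0.1, 0.5]
width: 0.0932
```

```bash
python3 - <<'E'
from kin import *
G=hd(-.1,.35); g=np.array([.564,.1285,.06])+GD*G[:,2]
tgt(g,G)
c=eyes.get_calibration("wrist"); im=eyes.get_image("wrist"); cv2.imwrite("pics/w5.png",im[:,:,::-1]); print(proj(c,[.564,.1285,.11]),proj(c,[.564,.1285,.06]))
E
```

```text
t 16.77 p [0.4575 0.1382 0.0907] j [0.508, 0.723, 2.482, 3.737, 1.258, -1.539] F [ 0.3 -0.1  0.5] w 0.0932
 tx [ 0.355 -0.03   0.934] ty [-0.098 -0.995  0.006] tz [ 0.93  -0.094 -0.357]
 shift [  9.7  -1.  129.7] turn [0.001 0.015 0.006] world [124.1 -11.4 -37.2] IK [0.31, 0.83, 2.23, 3.57, 1.15, -1.61] 0.0
[317.60425041 146.44121441] [317.34922755 213.02432075]
```

View pics/w5.png

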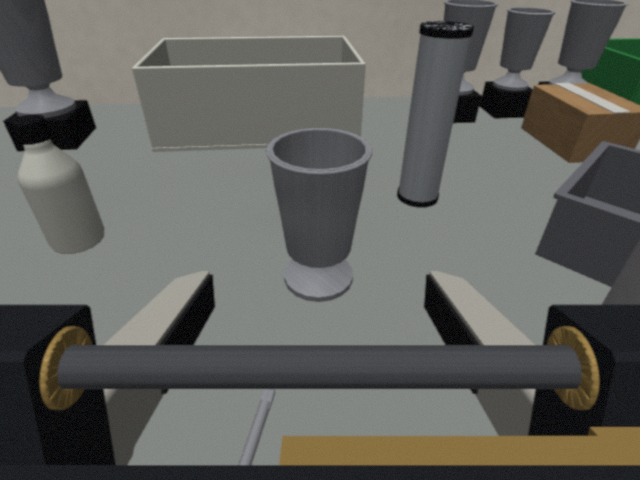

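The cup rim is at (319,149), centred between the fingers and as predicted. I advance and grip.

Request:
send_rows --commands '[5, -1, 25, 0, 0.008, 0.003, 0, 4, 0, 30, 0, 0.007, 0.003, 0, 1, 0, 30, 0, 0, 0, 0, 0, 0, 25, 0, 0, 0, 0, 0, 0, 18, 0, 0, 0, 0, 0, 0, 0, 0, 0, 0, 0]'

```text
t: 17.58
eef_pos: [0.5821, 0.1266, 0.0637]
eef_rot: [0.818, -0.041, 0.573, 0.029]
force: [-0.7, 0.2, 0.1]
width: 0.093
```

```bash
python3 - <<'E'
from kin import *
G=hd(-.1,.35); g=np.array([.564,.1285,.06])+GD*G[:,2]
tgt(g,G)
E
```

```text
t 17.57 p [0.5821 0.1266 0.0637] j [0.312, 0.801, 2.239, 3.572, 1.13, -1.618] F [-0.7  0.2  0.1] w 0.093
 tx [ 0.339 -0.033  0.94 ] ty [-0.1   -0.995  0.002] tz [ 0.935 -0.095 -0.341]
 shift [-9.7 -0.1  3. ] turn [ 0.001 -0.002  0.001] world [ -0.5   0.1 -10.2] IK [0.31, 0.83, 2.23, 3.57, 1.15, -1.61] 0.0
```

Request:
send_rows --commands '[-8, 0, 3, 0, 0, 0, 0, 0, 0, 0, 0, 0, 0, 0.2, 0, 0, 0, 0, 0, 0, 0.5, 0, 0, 0, 0, 0, 0, 1, 0, 0, 0, 0, 0, 0, 1, 0, 0, 0, 0, 0, 0, 1, 0, 0, 0, 0, 0, 0, 1]'

```text
t: 18.45
eef_pos: [0.5799, 0.1271, 0.055]
eef_rot: [0.818, -0.04, 0.573, 0.03]
force: [0.4, -0.1, 0.6]
width: 0.0549
```

```bash
python3 - <<'E'
from kin import *
G=hd(-.1,.35); g=np.array([.564,.1285,.06])+GD*G[:,2]
tgt(g,G)
G=hd(-.1,.35); tgt(g+[0,0,.19],G)
E
```

```text
t 18.45 p [0.5799 0.1271 0.055 ] j [0.315, 0.824, 2.237, 3.57, 1.148, -1.609] F [ 0.4 -0.1  0.6] w 0.0549
 tx [ 0.341 -0.032  0.939] ty [-0.099 -0.995  0.003] tz [ 0.935 -0.094 -0.343]
 shift [-0.7  0.1  2.1] turn [ 0.    -0.     0.003] world [ 1.7 -0.3 -1.4] IK [0.31, 0.83, 2.23, 3.57, 1.15, -1.61] 0.0
t 18.45 p [0.5799 0.1271 0.055 ] j [0.315, 0.824, 2.237, 3.57, 1.148, -1.609] F [ 0.4 -0.1  0.6] w 0.0549
 tx [ 0.341 -0.032  0.939] ty [-0.099 -0.995  0.003] tz [ 0.935 -0.094 -0.343]
 shift [177.8   0.6 -63. ] turn [ 0.    -0.     0.003] world [  1.7  -0.3 188.6] IK [0.31, 0.3, 2.25, 3.77, 0.7, -1.93] 0.0
```

Gripped at 54.9 mm. I lift it.

Request:
send_rows --commands '[9, 0, -3, 0, 0, 0, 1, 20, 0, -7, 0, 0, 0, 1, 30, 0, -11, 0, 0, 0, 1, 40, 0, -15, 0, 0, 0, 1, 40, 0, -15, 0, 0, 0, 1, 35, 0, -13, 0, 0, 0, 1, 0, 0, 0, 0, 0, 0, 1]'

```text
t: 19.32
eef_pos: [0.5774, 0.1279, 0.2452]
eef_rot: [0.821, -0.039, 0.569, 0.029]
force: [-0.1, -0.5, -4.6]
width: 0.0549
```

```bash
python3 - <<'E'
from kin import *
# pour pose, roll 0 at bin; cup roll axis = tool z; rim offset when tilted
h,al=.15,.35
for ro in (1.9,2.3):
    G=hd(h,al,ro); u=hd(h,al,ro)@hd(h,al).T@np.array([0,0,1.]); print(ro,"cup axis",np.round(u,2),"tilt",np.degrees(np.arccos(u[2])))
G=hd(h,al); grasp=np.array([.567,-.105,.21]); j0,j=tgt(grasp+GD*G[:,2],G)
rows(lin(j0,j,10),grip=1)
E
```

```text
1.9 cup axis [-0.29 -0.94 -0.17] tilt 99.65403922521354
2.3 cup axis [-0.43 -0.77 -0.47] tilt 118.05747974836311
t 19.32 p [0.5774 0.1279 0.2452] j [0.316, 0.284, 2.256, 3.778, 0.685, -1.941] F [-0.1 -0.5 -4.6] w 0.0549
 tx [ 0.349 -0.031  0.937] ty [-0.096 -0.995  0.003] tz [ 0.932 -0.091 -0.351]
 shift [-29.4 228.4  42.1] turn [ 0.232  0.008 -0.083] world [   7.  -230.2  -41.7] IK [-0.54, 0.4, 2.27, 2.26, 0.88, -1.19] 0.0
zmin 0.197 tcp [[0.624, 0.001, 0.251], [0.584, -0.102, 0.204]] max [1.8117e+01 2.5303e+01 1.5406e+01 3.8000e-02 3.7000e-02 1.7000e-02]
11, 25, 15, 0.00, 0.04, -0.02, 1, 7, 25, 13, 0.01, 0.03, -0.02, 1, 3, 24, 10, 0.01, 0.02, -0.02, 1, 0, 24, 7, 0.02, 0.01, -0.01, 1, -3, 23, 4, 0.02, 0.01, -0.01, 1, -6, 22, 1, 0.03, -0.00, -0.01, 1, -9, 21, -2, 0.03, -0.01, -0.00, 1, -12, 19, -5, 0.03, -0.02, 0.00, 1, -15, 18, -9, 0.04, -0.03, 0.01, 1, -18, 16, -12, 0.04, -0.03, 0.01, 1
```

```bash
python3 - <<'E'
from kin import *
h,al=.15,.35
for gz in (.16,.18):
  for ro in (0,1.6,1.9,2.3,2.6):
    G=hd(h,al,ro); gp=np.array([.594,-.10,gz]); p=gp+GD*G[:,2]; u=G@hd(h,al).T@np.array([0,0,1.]); W=p+(G@C.T).T
    d=np.hypot(W[:,0]-.421,W[:,1])
    print(gz,ro,"rim",np.round(gp+.049*u,3),"zmin",round(W[:,2].min(),3),"ymax",round(W[:,1].max(),3),"low corners near spray",[np.round(w,3).tolist() for w in W if w[1]>-.05 and w[2]<.17 and w[0]<.5])
G=hd(h,al); tgt(np.array([.594,-.1,.21])+GD*G[:,2],G)
E
```

```text
0.16 0 rim [ 0.594 -0.1    0.209] zmin 0.147 ymax -0.014 low corners near spray []
0.16 1.6 rim [ 0.585 -0.148  0.164] zmin 0.093 ymax -0.07 low corners near spray []
0.16 1.9 rim [ 0.58  -0.146  0.152] zmin 0.088 ymax -0.048 low corners near spray [[0.497, -0.048, 0.111]]
0.16 2.3 rim [ 0.573 -0.138  0.137] zmin 0.093 ymax -0.022 low corners near spray []
0.16 2.6 rim [ 0.569 -0.128  0.129] zmin 0.107 ymax -0.011 low corners near spray []
0.18 0 rim [ 0.594 -0.1    0.229] zmin 0.167 ymax -0.014 low corners near spray []
0.18 1.6 rim [ 0.585 -0.148  0.184] zmin 0.113 ymax -0.07 low corners near spray []
0.18 1.9 rim [ 0.58  -0.146  0.172] zmin 0.108 ymax -0.048 low corners near spray [[0.497, -0.048, 0.131]]
0.18 2.3 rim [ 0.573 -0.138  0.157] zmin 0.113 ymax -0.022 low corners near spray []
0.18 2.6 rim [ 0.569 -0.128  0.149] zmin 0.127 ymax -0.011 low corners near spray []
t 19.32 p [0.5774 0.1279 0.2452] j [0.316, 0.284, 2.256, 3.778, 0.685, -1.941] F [-0.1 -0.5 -4.6] w 0.0549
 tx [ 0.349 -0.031  0.937] ty [-0.096 -0.995  0.003] tz [ 0.932 -0.091 -0.351]
 shift [-20.1 220.8  66.8] turn [ 0.232  0.008 -0.083] world [  34.  -225.2  -41.7] IK [-0.49, 0.43, 2.21, 2.29, 0.85, -1.18] 0.0
```

Request:
send_rows --commands '[-3, 28, 5, 0.029, 0.001, -0.01, 1, -3, 28, 5, 0.029, 0.001, -0.01, 1, -3, 28, 5, 0.029, 0.001, -0.01, 1, -3, 28, 5, 0.029, 0.001, -0.01, 1, -3, 28, 5, 0.029, 0.001, -0.01, 1, -3, 28, 5, 0.029, 0.001, -0.01, 1, -3, 28, 5, 0.029, 0.001, -0.01, 1, -3, 28, 5, 0.029, 0.001, -0.01, 1, 0, 0, 0, 0, 0, 0, 1]'

```text
t: 20.45
eef_pos: [0.6028, -0.0963, 0.1886]
eef_rot: [0.825, 0.061, 0.559, -0.058]
force: [-0.4, 0.4, -3.7]
width: 0.055
```

```bash
python3 - <<'E'
from kin import *
h,al=.15,.35
G=hd(h,al); tgt(np.array([.594,-.1,.175])+GD*G[:,2],G)
E
```

```text
t 20.45 p [ 0.6028 -0.0963  0.1886] j [-0.51, 0.444, 2.222, 2.243, 0.853, -1.146] F [-0.4  0.4 -3.7] w 0.055
 tx [0.369 0.037 0.929] ty [ 0.166 -0.986 -0.027] tz [ 0.915  0.164 -0.369]
 shift [-15.4   3.   15.2] turn [-0.025  0.029 -0.019] world [  8.7  -1.  -20. ] IK [-0.49, 0.52, 2.22, 2.35, 0.91, -1.27] 0.0
```

Request:
send_rows --commands '[-11, 2, 9, -0.012, 0.015, -0.01, 1, -11, 1, 9, -0.012, 0.014, -0.01, 1, 0, 0, 0, 0, 0, 0.1, 1, 0, 0, 0, 0, 0, 0.17, 1, 0, 0, 0, 0, 0, 0.17, 1, 0, 0, 0, 0, 0, 0.17, 1, 0, 0, 0, 0, 0, 0.17, 1, 0, 0, 0, 0, 0, 0.17, 1, 0, 0, 0, 0, 0, 0.17, 1, 0, 0, 0, 0, 0, 0.17, 1, 0, 0, 0, 0, 0, 0.1, 1, 0, 0, 0, 0, 0, 0, 1]'

```text
t: 21.95
eef_pos: [0.6006, -0.0798, 0.1435]
eef_rot: [0.661, -0.498, 0.382, -0.411]
force: [0.7, -0.0, -3.4]
width: 0.0549
```

```bash
cat >> kin.py <<'E'
def pourinfo(h=.15,al=.35):
    p,M=st(); u=M@hd(h,al).T; G0=hd(h,al)
    ro=R.from_matrix(G0.T@M).as_rotvec(); gp=p-GD*M[:,2]; u=M@(hd(-.1,.35).T@np.array([0,0,1.]))
    print("roll",np.round(ro,2),"tilt",round(np.degrees(np.arccos(u[2]))),"grasp",np.round(gp,3),"rim",np.round(gp+.049*u,3))
E
python3 - <<'E'
from kin import *
pourinfo()
E
```

```text
t 21.95 p [ 0.6006 -0.0798  0.1435] j [-0.472, 0.556, 2.244, 2.369, 0.931, 0.151] F [ 0.7 -0.  -3.4] w 0.0549
 tx [ 0.211 -0.973  0.096] ty [-0.345 -0.166 -0.924] tz [ 0.915  0.162 -0.371]
roll [-0.   -0.04  1.46] tilt 77 grasp [ 0.583 -0.083  0.15 ] rim [ 0.578 -0.13   0.161]
```

Request:
send_rows --commands '[10, -7, -1, 0, 0, 0.05, 1, 10, -6, -1, 0, 0, 0.05, 1, 0, 0, 0, 0, 0, 0.05, 1, 0, 0, 0, 0, 0, 0.05, 1, 0, 0, 0, 0, 0, 0.05, 1, 0, 0, 0, 0, 0, 0.05, 1, 0, 0, 0, 0, 0, 0.05, 1, 0, 0, 0, 0, 0, 0.05, 1]'

```text
t: 22.95
eef_pos: [0.6033, -0.0909, 0.1519]
eef_rot: [-0.553, 0.62, -0.287, 0.476]
force: [0.3, 0.3, -3.1]
width: 0.055
```

```bash
python3 - <<'E'
from kin import *
pourinfo()
E
```

```text
t 22.95 p [ 0.6033 -0.0909  0.1519] j [-0.499, 0.533, 2.223, 2.297, 0.899, 0.609] F [ 0.3  0.3 -3.1] w 0.055
 tx [ 0.067 -0.96  -0.273] ty [-0.412  0.222 -0.883] tz [ 0.909  0.171 -0.381]
roll [-0.01 -0.06  1.86] tilt 97 grasp [ 0.586 -0.094  0.159] rim [ 0.574 -0.141  0.153]
```

Request:
send_rows --commands '[2, -2, 0, 0, 0, 0.04, 1, 0, -2, 0, 0, 0, 0.04, 1, 0, 0, 0, 0, 0, 0.04, 1, 0, 0, 0, 0, 0, 0.04, 1, 0, 0, 0, 0, 0, 0.04, 1, 0, 0, 0, 0, 0, 0.04, 1, 0, 0, 0, 0, 0, 0.04, 1, 0, 0, 0, 0, 0, 0.04, 1, 0, 0, 0, 0, 0, 0.04, 1, 0, 0, 0, 0, 0, 0.04, 1, 0, 0, 0, 0, 0, 0, 1, 0, 0, 0, 0, 0, 0, 1, 0, 0, 0, 0, 0, 0, 1]'

```text
t: 24.58
eef_pos: [0.5992, -0.0833, 0.1467]
eef_rot: [-0.428, 0.717, -0.181, 0.52]
force: [-0.2, 0.4, -2.7]
width: 0.0551
```

```bash
python3 - <<'E'
from kin import *
pourinfo(); im=eyes.get_image("top"); h=cv2.cvtColor(im,cv2.COLOR_RGB2HSV); cv2.imwrite("pics/t4.png",im[:,:,::-1])
m=(h[...,0]>12)&(h[...,0]<32)&(h[...,1]>130); m=m[180:290,345:455]; print("brass px over bin",m.sum())
E
```

```text
t 24.57 p [ 0.5992 -0.0833  0.1467] j [-0.492, 0.534, 2.23, 2.286, 0.894, 1.004] F [-0.2  0.4 -2.7] w 0.0551
 tx [-0.094 -0.802 -0.59 ] ty [-0.425  0.568 -0.705] tz [ 0.9    0.185 -0.394]
roll [-0.04 -0.08  2.25] tilt 115 grasp [ 0.582 -0.087  0.154] rim [ 0.563 -0.127  0.134]
brass px over bin 164
```

Request:
send_rows --commands '[2, -5, 2, 0, 0, 0.06, 1, 2, -5, 2, 0, 0, 0.06, 1, 2, -4, 2, 0, 0, 0.06, 1, 0, -2, 0, 0, 0, 0.06, 1, 0, -1, 0, 0, 0, 0.06, 1, 0, -1, 0, 0, 0, 0.06, 1, 0, 0, 0, 0, 0, 0.06, 1, 0, 0, 0, 0, 0, 0.06, 1, 0, 0, 0, 0, 0, 0.06, 1, 0, 0, 0, 0, 0, 0.06, 1, 0, 0, 0, 0, 0, 0, 1, 0, 0, 0, 0, 0, 0, 1]'

```text
t: 26.12
eef_pos: [0.6115, -0.0987, 0.1522]
eef_rot: [-0.192, 0.813, -0.016, 0.55]
force: [-0.1, 0.1, -2.0]
width: 0.055
```

```bash
python3 - <<'E'
from kin import *
pourinfo(); im=eyes.get_image("top"); w=eyes.get_image("wrist")
h=cv2.cvtColor(im,cv2.COLOR_RGB2HSV); cv2.imwrite("pics/t5.png",im[:,:,::-1])
m=(h[...,0]>12)&(h[...,0]<32)&(h[...,1]>130); m=m[180:290,345:455]; print("brass px over bin",m.sum())
a=cv2.resize(im[150:310,310:530][:,:,::-1],(440,320),interpolation=cv2.INTER_CUBIC); b=cv2.resize(w[:,:,::-1],(360,270)); b=np.vstack([b,np.zeros((50,360,3),np.uint8)])
cv2.imwrite("pics/m2.png",np.hstack([a,b]))
E
```

```text
t 26.12 p [ 0.6115 -0.0987  0.1522] j [-0.512, 0.534, 2.189, 2.237, 0.874, 1.664] F [-0.1  0.1 -2. ] w 0.055
 tx [-0.321 -0.33  -0.888] ty [-0.294  0.926 -0.238] tz [ 0.9    0.185 -0.394]
roll [-0.07 -0.08  2.86] tilt 134 grasp [ 0.595 -0.102  0.16 ] rim [ 0.565 -0.12   0.125]
brass px over bin 285
```

View pics/m2.png

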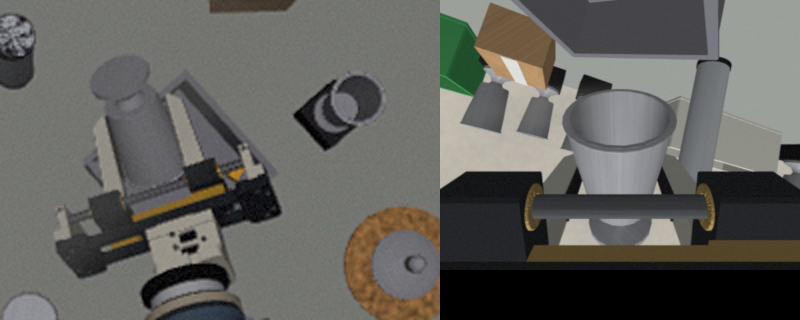

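The cup is inverted and its interior shows no nuts in the wrist view. The top view crop shows the lid undisturbed on the mat. I lift, turn upright, then count the nuts.

Request:
send_rows --commands '[-24, -6, -11, 0, 0, 0, 1, -24, -6, -11, 0, 0, 0, 1, -24, -6, -11, 0, 0, 0, 1, 0, 0, 0, 0, 0, -0.17, 1, 0, 0, 0, 0, 0, -0.17, 1, 0, 0, 0, 0, 0, -0.17, 1, 0, 0, 0, 0, 0, -0.17, 1, 0, 0, 0, 0, 0, -0.17, 1, 0, 0, 0, 0, 0, -0.17, 1, 0, 0, 0, 0, 0, -0.17, 1, 0, 0, 0, 0, 0, -0.17, 1, 0, 0, 0, 0, 0, -0.17, 1, 0, 0, 0, 0, 0, -0.17, 1, 0, 0, 0, 0, 0, -0.17, 1, 0, 0, 0, 0, 0, -0.17, 1, 0, 0, 0, 0, 0, -0.17, 1, 0, 0, 0, 0, 0, -0.17, 1, 0, 0, 0, 0, 0, -0.17, 1, 0, 0, 0, 0, 0, -0.17, 1, 0, 0, 0, 0, 0, -0.08, 1]'

```text
t: 28.72
eef_pos: [0.6083, -0.096, 0.2354]
eef_rot: [0.83, 0.097, 0.548, -0.049]
force: [-0.6, 0.5, -2.6]
width: 0.0549
```

```bash
python3 - <<'E'
from kin import *
pourinfo()
G=hd(.15,.35); tgt(np.array([.59,-.05,.27])+GD*G[:,2],G)
G=hd(.5,.35); j0,j=tgt(np.array([.4586,.347,.24])+GD*G[:,2],G)
rows(lin(j0,j,16),grip=1)
E
```

```text
t 28.73 p [ 0.6083 -0.096   0.2354] j [-0.512, 0.326, 2.175, 2.056, 0.752, -0.984] F [-0.6  0.5 -2.6] w 0.0549
 tx [0.381 0.107 0.918] ty [ 0.215 -0.976  0.024] tz [ 0.899  0.188 -0.395]
roll [ 0.05 -0.06 -0.05] tilt 4 grasp [ 0.591 -0.1    0.243] rim [ 0.594 -0.098  0.292]
t 28.73 p [ 0.6083 -0.096   0.2354] j [-0.512, 0.326, 2.175, 2.056, 0.752, -0.984] F [-0.6  0.5 -2.6] w 0.0549
 tx [0.381 0.107 0.918] ty [ 0.215 -0.976  0.024] tz [ 0.899  0.188 -0.395]
 shift [ 30.7 -47.   -2.7] turn [-0.053  0.056  0.047] world [-0.8 48.6 28.1] IK [-0.37, 0.25, 2.23, 2.32, 0.69, -1.08] 0.0
t 28.73 p [ 0.6083 -0.096   0.2354] j [-0.512, 0.326, 2.175, 2.056, 0.752, -0.984] F [-0.6  0.5 -2.6] w 0.0549
 tx [0.381 0.107 0.918] ty [ 0.215 -0.976  0.024] tz [ 0.899  0.188 -0.395]
 shift [  -4.7 -469.6  -35.2] turn [ 0.273  0.059 -0.082] world [-134.2  451.5   -1.9] IK [0.62, 0.3, 2.3, 3.31, 0.68, -1.67] 0.0
zmin 0.227 tcp [[0.605, 0.159, 0.254], [0.474, 0.355, 0.234]] max [1.0516e+01 3.1037e+01 1.1378e+01 1.9000e-02 2.2000e-02 9.0000e-03]
10, -30, 11, 0.02, 0.02, -0.01, 1, 9, -30, 10, 0.02, 0.02, -0.01, 1, 7, -30, 8, 0.02, 0.02, -0.01, 1, 6, -30, 7, 0.02, 0.01, -0.00, 1, 5, -31, 6, 0.02, 0.01, -0.00, 1, 3, -31, 4, 0.02, 0.01, -0.00, 1, 2, -30, 3, 0.02, 0.01, -0.00, 1, 1, -30, 2, 0.02, 0.00, -0.00, 1, 0, -30, 0, 0.02, 0.00, -0.00, 1, -1, -30, 0, 0.02, -0.00, -0.00, 1, -2, -30, -1, 0.02, -0.00, -0.00, 1, -3, -29, -3, 0.02, -0.01, -0.00, 1, -4, -29, -4, 0.02, -0.01, -0.00, 1, -5, -28, -5, 0.02, -0.01, -0.00, 1, -6, -28, -7, 0.02, -0.01, -0.01, 1, -7, -27, -8, 0.02, -0.01, -0.01, 1
```

Request:
send_rows --commands '[10, -30, 9, 0.02, 0.02, -0.01, 1, 9, -30, 8, 0.02, 0.02, -0.01, 1, 7, -30, 7, 0.02, 0.02, -0.01, 1, 6, -30, 6, 0.02, 0.01, 0, 1, 5, -31, 5, 0.02, 0.01, 0, 1, 3, -31, 4, 0.02, 0.01, 0, 1, 2, -30, 3, 0.02, 0.01, 0, 1, 1, -30, 2, 0.02, 0, 0, 1]'

```text
t: 29.72
eef_pos: [0.5921, 0.1568, 0.2547]
eef_rot: [0.792, 0.155, 0.58, -0.11]
force: [-0.5, -0.3, -2.4]
width: 0.0548
```

```bash
python3 - <<'E'
from kin import *
im=eyes.get_image("top"); h=cv2.cvtColor(im,cv2.COLOR_RGB2HSV); cv2.imwrite("pics/t6.png",im[:,:,::-1]); c=eyes.get_calibration("top")
m=((h[...,0]>10)&(h[...,0]<35)&(h[...,1]>120)).astype(np.uint8); n,l,s,cc=cv2.connectedComponentsWithStats(m)
for i in range(1,n):
    if s[i,4]>15: print(s[i].tolist(),np.round(ray(c,*cc[i],.01)[:2],3))
G=hd(.5,.35); j0,j=tgt(np.array([.4586,.347,.24])+GD*G[:,2],G)
rows(lin(j0,j,9),grip=1)
a=cv2.resize(im[180:290,340:460][:,:,::-1],(480,440),interpolation=cv2.INTER_CUBIC); cv2.imwrite("pics/m3.png",a)
E
```

```text
[443, 95, 16, 54, 687] [ 0.804 -0.261]
[415, 96, 18, 54, 606] [ 0.811 -0.208]
[423, 231, 10, 9, 53] [ 0.57 -0.21]
[394, 233, 11, 10, 52] [ 0.565 -0.152]
[405, 241, 8, 9, 53] [ 0.55  -0.171]
[230, 246, 53, 24, 259] [0.526 0.133]
[392, 255, 11, 11, 55] [ 0.519 -0.148]
[482, 254, 59, 58, 1672] [ 0.474 -0.376]
t 29.77 p [0.5911 0.1589 0.2545] j [0.039, 0.29, 2.265, 2.634, 0.725, -1.289] F [ 0.2 -0.5 -2.3] w 0.0549
 tx [0.279 0.118 0.953] ty [ 0.376 -0.927  0.004] tz [ 0.884  0.357 -0.303]
 shift [ -29.5 -226.2  -26.9] turn [ 0.11  -0.042 -0.033] world [-117.   196.5  -21. ] IK [0.62, 0.3, 2.3, 3.31, 0.68, -1.67] 0.0
zmin 0.227 tcp [[0.54, 0.277, 0.248], [0.474, 0.355, 0.234]] max [6.8330e+00 2.5951e+01 5.9860e+00 1.3000e-02 1.3000e-02 5.0000e-03]
0, -25, 2, 0.01, 0.00, -0.00, 1, 0, -25, 1, 0.01, 0.00, -0.00, 1, -1, -25, 0, 0.01, -0.00, -0.00, 1, -2, -25, 0, 0.01, -0.00, -0.00, 1, -3, -25, -1, 0.01, -0.00, -0.00, 1, -4, -25, -2, 0.01, -0.01, -0.00, 1, -4, -25, -3, 0.01, -0.01, -0.00, 1, -5, -24, -4, 0.01, -0.01, -0.00, 1, -6, -24, -5, 0.01, -0.01, -0.01, 1
```

View pics/m3.png

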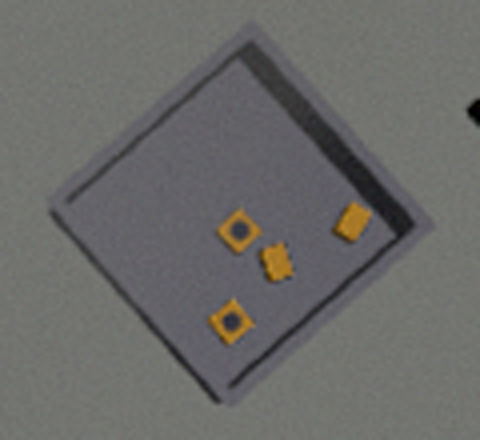

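All four nuts are in the bin, on its floor well inside the walls. I carry the cup to above the plinth and refine the plinth centre from the two earlier pictures.

Request:
send_rows --commands '[0, -25, 2, 0.01, 0, 0, 1, 0, -25, 1, 0.01, 0, 0, 1, -1, -25, 0, 0.01, 0, 0, 1, -2, -25, 0, 0.01, 0, 0, 1, -3, -25, -1, 0.01, 0, 0, 1, -4, -25, -2, 0.01, -0.01, 0, 1, -4, -25, -3, 0.01, -0.01, 0, 1, -5, -24, -4, 0.01, -0.01, 0, 1, -6, -24, -5, 0.01, -0.01, -0.01, 1, 0, 0, 0, 0, 0, 0, 1]'

```text
t: 31.02
eef_pos: [0.4773, 0.3599, 0.2351]
eef_rot: [0.797, 0.192, 0.556, -0.14]
force: [-0.5, 0.3, -2.0]
width: 0.0547
```

```bash
python3 - <<'E'
from kin import *
def hullc(c,x,y,yaw):
    P=[proj(c,[x+s*np.cos(yaw+k*np.pi/2)*2**.5,y+s*np.sin(yaw+k*np.pi/2)*2**.5,z]) for k in range(4) for s,z in((.045,0),(.042,.042))]
    h=cv2.convexHull(np.array(P,np.float32)); m=cv2.moments(h); return m["m10"]/m["m00"],m["m01"]/m["m00"],m["m00"]
cw=eyes.get_calibration("wrist"); cw=dict(K=cw["K"],cam_to_world=np.array([[-0.016, 0.966, 0.258, 0.459], [1.0, 0.017, 0.001, 0.17], [-0.003, 0.258, -0.966, 0.381],[0,0,0,1]]))
for f,c,u,v,th in (("w1",cw,535,125,50),("top0",eyes.get_calibration("top"),149,290,50)):
    im=cv2.imread(f"pics/{f}.png"); k,cs,m=blob(im.max(2)<th,u,v); h=cv2.convexHull(cs); M=cv2.moments(h)
    print(f,M["m10"]/M["m00"],M["m01"]/M["m00"],M["m00"],"pred",np.round(hullc(c,.4586,.347,.05),1),np.round(np.subtract(hullc(c,.4636,.347,.05),hullc(c,.4586,.347,.05)),1),np.round(np.subtract(hullc(c,.4586,.352,.05),hullc(c,.4586,.347,.05)),1))
G=hd(.5,.35); j0,j=tgt(np.array([.4586,.347,.125])+GD*G[:,2],G)
E
```

```text
w1 530.7374946766441 122.48009977489808 13697.5 pred [  529.8   122.3 14330.6] [  -0.9    6.1 -164.5] [5.900e+00 1.000e-01 1.011e+02]
top0 148.73128555176336 289.84285172544554 2197.5 pred [ 150.7  290.1 2258.6] [ 0.1 -2.5 -2.6] [-2.5  0.   5.2]
t 31.02 p [0.4773 0.3599 0.2351] j [0.635, 0.302, 2.287, 3.372, 0.678, -1.689] F [-0.5  0.3 -2. ] w 0.0547
 tx [0.308 0.15  0.94 ] ty [ 0.46  -0.888 -0.009] tz [ 0.833  0.435 -0.342]
 shift [-111.1    3.5   35.3] turn [ 0.017 -0.001 -0.016] world [  -3.2   -4.4 -116.5] IK [0.62, 0.63, 2.31, 3.27, 1.03, -1.6] 0.0
```

Request:
send_rows --commands '[-20, 1, 7, 0.008, 0, -0.008, 1, -30, 1, 10, 0.009, 0, -0.008, 1, -30, 0, 9, 0, 0, 0, 1, -25, 0, 8, 0, 0, 0, 1, -10, 0, 3, 0, 0, 0, 1, 0, 0, 0, 0, 0, 0, 1]'

```text
t: 31.78
eef_pos: [0.4778, 0.3546, 0.1135]
eef_rot: [0.792, 0.201, 0.558, -0.143]
force: [-0.6, 0.3, -1.6]
width: 0.0552
```

```bash
python3 - <<'E'
from kin import *
G=hd(.5,.35); j0,j=tgt(np.array([.457,.3475,.1034])+GD*G[:,2],G)
c=eyes.get_calibration("scene"); im=eyes.get_image("scene")
p=proj(c,[.4586,.3485,.09]).astype(int); print(p)
b=im[max(p[1]-90,0):p[1]+60,p[0]-90:p[0]+90][:,:,::-1]; cv2.imwrite("pics/m4.png",cv2.resize(b,None,fx=4,fy=4,interpolation=cv2.INTER_CUBIC))
E
```

```text
t 31.77 p [0.4778 0.3546 0.1135] j [0.608, 0.656, 2.307, 3.261, 1.05, -1.592] F [-0.6  0.3 -1.6] w 0.0552
 tx [0.296 0.159 0.942] ty [ 0.478 -0.879 -0.002] tz [ 0.827  0.45  -0.337]
 shift [-16.9  -3.7   1.8] turn [ 0.001 -0.007 -0.002] world [ -5.3   1.4 -16.5] IK [0.62, 0.7, 2.31, 3.27, 1.09, -1.59] 0.0
[385 165]
```

View pics/m4.png

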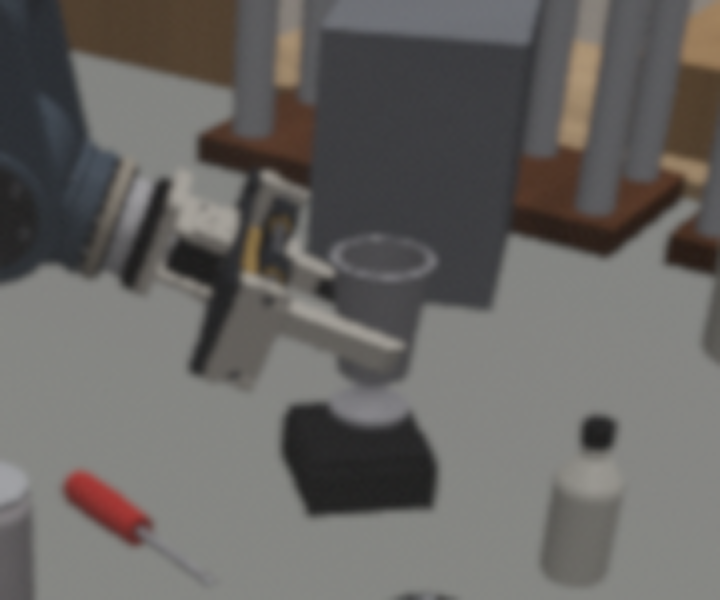

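The cup is upright and hovering just over the middle of the plinth. I lower the last bit.

Request:
send_rows --commands '[-7, -3, 1, 0, -0.007, -0.002, 1, -6, -1, 0, 0, 0, 0, 1, -2, 0, 0, 0, 0, 0, 1, 0, 0, 0, 0, 0, 0, 1]'

```text
t: 32.33
eef_pos: [0.4725, 0.357, 0.1013]
eef_rot: [0.793, 0.202, 0.557, -0.142]
force: [0.6, -0.3, -1.6]
width: 0.055
```

```bash
python3 - <<'E'
from kin import *
G=hd(.5,.35); j0,j=tgt(np.array([.457,.3475,.1034])+GD*G[:,2],G)
E
```

```text
t 32.33 p [0.4725 0.357  0.1013] j [0.623, 0.69, 2.307, 3.273, 1.082, -1.591] F [ 0.6 -0.3 -1.6] w 0.055
 tx [0.298 0.162 0.941] ty [ 0.479 -0.878 -0.   ] tz [ 0.826  0.45  -0.339]
 shift [-4.3  0.8  1. ] turn [ 0.001 -0.004 -0.001] world [-0.  -1.  -4.4] IK [0.62, 0.7, 2.31, 3.27, 1.09, -1.59] 0.0
```

Request:
send_rows --commands '[-3, 0, 1, 0, 0, 0, 1, -1.5, 0, 0.5, 0, 0, 0, 1, -1, 0, 0.5, 0, 0, 0, 1, 0, 0, 0, 0, 0, 0, 1]'

```text
t: 32.83
eef_pos: [0.4735, 0.3575, 0.0972]
eef_rot: [0.791, 0.201, 0.559, -0.143]
force: [-0.2, 0.2, -2.1]
width: 0.0549
```

```bash
python3 - <<'E'
from kin import *
G=hd(.5,.35); j0,j=tgt(np.array([.457,.3475,.1034])+GD*G[:,2],G)
E
```

```text
t 32.83 p [0.4735 0.3575 0.0972] j [0.623, 0.707, 2.303, 3.272, 1.101, -1.588] F [-0.2  0.2 -2.1] w 0.0549
 tx [0.293 0.159 0.943] ty [ 0.478 -0.878 -0.001] tz [ 0.828  0.451 -0.334]
 shift [-0.8  0.8 -1.4] turn [ 0.001 -0.01  -0.001] world [-1.  -1.5 -0.3] IK [0.62, 0.7, 2.31, 3.27, 1.09, -1.59] 0.0
```

Request:
send_rows --commands '[-1.5, 0, 0.5, 0, -0.008, 0, 1, -1.5, 0, 0.5, 0, 0, 0, 1, 0, 0, 0, 0, 0, 0, 1]'

```text
t: 33.2
eef_pos: [0.4749, 0.3582, 0.0973]
eef_rot: [0.791, 0.201, 0.56, -0.143]
force: [0.7, 0.4, -2.5]
width: 0.0548
```

```bash
python3 - <<'E'
from kin import *
st()
E
```

```text
t 33.2 p [0.4749 0.3582 0.0973] j [0.622, 0.708, 2.3, 3.272, 1.099, -1.588] F [ 0.7  0.4 -2.5] w 0.0548
 tx [0.293 0.158 0.943] ty [ 0.478 -0.878 -0.001] tz [ 0.828  0.451 -0.333]
```

Request:
send_rows --commands '[-4, 0, 0, 0, 0, 0, 1, -1, 0, 0, 0, 0, 0, 1]'

```text
t: 33.45
eef_pos: [0.4761, 0.3584, 0.0969]
eef_rot: [0.788, 0.199, 0.565, -0.144]
force: [-2.8, -1.7, 3.5]
width: 0.0553
```

```bash
python3 - <<'E'
from kin import *
st()
E
```

```text
t 33.45 p [0.4761 0.3584 0.0969] j [0.622, 0.719, 2.298, 3.273, 1.122, -1.586] F [-2.8 -1.7  3.5] w 0.0553
 tx [0.283 0.151 0.947] ty [ 0.477 -0.879 -0.002] tz [ 0.833  0.452 -0.32 ]
```

It is in contact (Fz swung to +3.5 N) and about 4 mm off centre. I release and back straight out.

Request:
send_rows --commands '[0, 0, 0, 0, 0, 0, 0.5, 0, 0, 0, 0, 0, 0, 0, 0, 0, 0, 0, 0, 0, 0, 0, 0, 0, 0, 0, 0, 0, 0, 0, 0, 0, 0, 0, 0, 0, 0, 0, 0, 0, 0, 0, 2, 0, -15, 0, 0, 0, 0, 2, 0, -25, 0, 0, 0, 0, 3, 0, -30, 0, 0, 0, 0, 3, 0, -30, 0, 0, 0, 0, 3, 0, -30, 0, 0, 0, 0, 0, 0, 0, 0, 0, 0, 0]'

```text
t: 34.95
eef_pos: [0.3645, 0.2972, 0.1531]
eef_rot: [0.789, 0.2, 0.564, -0.144]
force: [0.3, 1.0, -0.3]
width: 0.0932
```

```bash
python3 - <<'E'
from kin import *
st(); c=eyes.get_calibration("wrist"); im=eyes.get_image("wrist"); cv2.imwrite("pics/w6.png",im[:,:,::-1])
print("pred",proj(c,[.4617,.3506,.152]),proj(c,[.4587,.3485,.042]))
ct=eyes.get_calibration("top"); it=eyes.get_image("top"); cv2.imwrite("pics/t7.png",it[:,:,::-1]); print("top pred rim",proj(ct,[.4617,.3506,.152]))
a=cv2.resize(im[:,:,::-1],(480,360)); b=cv2.resize(it[225:345,85:205][:,:,::-1],(360,360),interpolation=cv2.INTER_CUBIC)
cv2.imwrite("pics/m5.png",np.hstack([a,b])[:,:800])
E
```

```text
t 34.95 p [0.3645 0.2972 0.1531] j [0.694, 0.52, 2.596, 3.34, 1.216, -1.574] F [ 0.3  1.  -0.3] w 0.0932
 tx [0.285 0.153 0.946] ty [ 0.477 -0.879 -0.002] tz [ 0.832  0.452 -0.323]
pred [318.42956995 177.9708125 ] [319.26095227 301.94516498]
top pred rim [128.04452708 287.20488022]
```

View pics/m5.png

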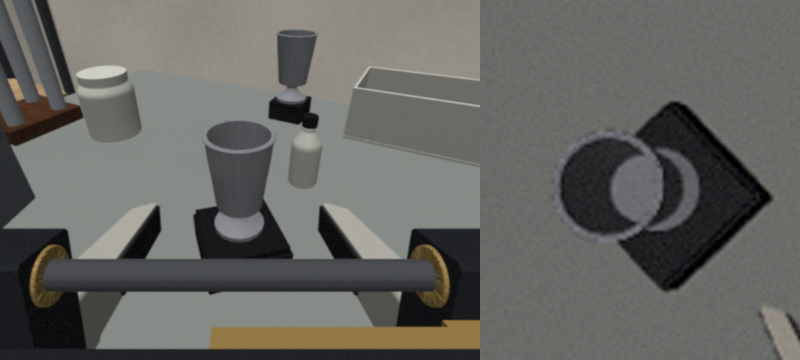

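The cup stands upright and empty on the plinth. The top-view rim centre is about (128.5,286.8), so the rim is at about (0.462, 0.350). Now I plan the way back to tool-down over the mat, checking clearances.

```bash
cat >> kin.py <<'E'
Cb=np.array([[x,y,z] for x in(-.0375,0,.0375) for y in np.linspace(-.094,.094,7) for z in np.linspace(-.25,-.085,5)]+[[x,s*y,z] for s in(1,-1) for y in(.047,.064) for z in(0,-.04) for x in(-.01,.01)])
OBS=[("cup",.462,.350,.05,.16),("spray",.421,-.002,.03,.155),("column",.68,.015,.025,.165),("glue",.63,.33,.026,.115),("small",.625,-.304,.035,.13)]
def clear(js):
    best={}
    for k,j in enumerate(js):
        p,A=fk(j,X); W=p+(A@Cb.T).T
        for n,x,y,r,z in OBS:
            d=np.hypot(np.maximum(np.hypot(W[:,0]-x,W[:,1]-y)-r,0),np.maximum(W[:,2]-z,0)).min()
            if d<best.get(n,(9,))[0]: best[n]=(round(d,3),k)
    print(best)
E
python3 - <<'E'
from kin import *
j0=env.get_obs()["joints"]
G=frame([0,0,-1],[0,1,0]); jm,e=ik(np.array([.4765,-.3813,.25]),G,X,[-.75,.4,1.4,0,1.35,-2.3]); print(np.round(jm,3),e)
a=np.array([.5,.1,2.5,3.1,1.0,-1.6]); w=np.array([.2,-.05,2.2,1.7,1.1,-1.5])
L1=lin(j0,a,7); L2=lin(a,w,11)[1:]; L3=lin(w,jm,18)
clear(L1+L2);clear(L3)
rows(L1+L2); rows(L3)
E
```

```text
[-0.751  0.433  1.451 -0.     1.258 -2.322] 1.2872977600094151e-11
{'cup': (np.float64(0.059), 2), 'spray': (np.float64(0.165), 2), 'column': (np.float64(0.322), 4), 'glue': (np.float64(0.216), 2), 'small': (np.float64(0.518), 5)}
{'cup': (np.float64(0.166), 4), 'spray': (np.float64(0.13), 10), 'column': (np.float64(0.146), 10), 'glue': (np.float64(0.253), 6), 'small': (np.float64(0.126), 15)}
zmin 0.145 tcp [[0.425, 0.331, 0.379], [0.376, 0.374, 0.429]] max [28.334 14.042  8.929  0.079  0.05   0.084]
26, 1, 3, 0.01, 0.04, 0.00, 0, 27, 2, 3, 0.01, 0.04, 0.00, 0, 27, 3, 2, 0.01, 0.04, -0.00, 0, 27, 4, 2, 0.01, 0.04, -0.01, 0, 28, 5, 1, 0.00, 0.04, -0.01, 0, 28, 6, 0, 0.00, 0.04, -0.02, 0, 28, 7, 0, -0.00, 0.04, -0.02, 0, 21, -14, 8, 0.08, 0.05, -0.06, 0, 20, -11, 8, 0.08, 0.05, -0.07, 0, 18, -9, 7, 0.07, 0.04, -0.07, 0, 16, -8, 6, 0.07, 0.04, -0.07, 0, 14, -6, 4, 0.07, 0.03, -0.08, 0, 11, -5, 3, 0.07, 0.02, -0.08, 0, 8, -4, 1, 0.07, 0.02, -0.08, 0, 6, -4, 0, 0.07, 0.01, -0.08, 0, 3, -4, -2, 0.08, 0.00, -0.08, 0, 0, -4, -4, 0.08, -0.00, -0.08, 0, -2, -5, -6, 0.08, -0.01, -0.08, 0
zmin 0.242 tcp [[0.539, 0.096, 0.313], [0.476, -0.381, 0.25]] max [3.2742e+01 5.6028e+01 1.9663e+01 8.5000e-02 5.3000e-02 9.2000e-02]
-28, 5, -8, 0.05, -0.04, -0.09, 0, -30, 1, -11, 0.05, -0.04, -0.09, 0, -31, -3, -13, 0.06, -0.04, -0.08, 0, -32, -8, -15, 0.06, -0.03, -0.08, 0, -32, -13, -16, 0.07, -0.03, -0.07, 0, -32, -18, -17, 0.07, -0.03, -0.07, 0, -30, -24, -18, 0.07, -0.02, -0.07, 0, -28, -29, -19, 0.08, -0.02, -0.06, 0, -25, -34, -19, 0.08, -0.01, -0.06, 0, -21, -39, -19, 0.08, -0.01, -0.05, 0, -17, -43, -18, 0.08, -0.00, -0.05, 0, -12, -47, -17, 0.09, 0.01, -0.04, 0, -7, -50, -16, 0.09, 0.01, -0.04, 0, -1, -53, -14, 0.08, 0.02, -0.04, 0, 4, -55, -12, 0.08, 0.03, -0.03, 0, 10, -55, -10, 0.08, 0.04, -0.03, 0, 16, -56, -7, 0.08, 0.05, -0.03, 0, 21, -55, -4, 0.07, 0.05, -0.02, 0
```

Request:
send_rows --commands '[26, 1, 3, 0.01, 0.04, 0, 0, 27, 2, 3, 0.01, 0.04, 0, 0, 27, 3, 2, 0.01, 0.04, 0, 0, 27, 4, 2, 0.01, 0.04, -0.01, 0, 28, 5, 1, 0, 0.04, -0.01, 0, 28, 6, 0, 0, 0.04, -0.02, 0, 28, 7, 0, 0, 0.04, -0.02, 0, 21, -14, 8, 0.08, 0.05, -0.06, 0, 20, -11, 8, 0.08, 0.05, -0.07, 0, 18, -9, 7, 0.07, 0.04, -0.07, 0, 16, -8, 6, 0.07, 0.04, -0.07, 0, 14, -6, 4, 0.07, 0.03, -0.08, 0, 11, -5, 3, 0.07, 0.02, -0.08, 0, 8, -4, 1, 0.07, 0.02, -0.08, 0, 6, -4, 0, 0.07, 0.01, -0.08, 0, 3, -4, -2, 0.08, 0, -0.08, 0, 0, -4, -4, 0.08, 0, -0.08, 0, -2, -5, -6, 0.08, -0.01, -0.08, 0]'

```text
t: 37.3
eef_pos: [0.3884, 0.3747, 0.4332]
eef_rot: [0.327, 0.692, 0.632, -0.124]
force: [-0.1, 0.3, -0.2]
width: 0.0932
```

```bash
python3 - <<'E'
from kin import *
st(); j0=env.get_obs()["joints"]; L=lin(j0,[-.751,.433,1.451,0,1.258,-2.322],18); clear(L); rows(L)
E
```

```text
t 37.3 p [0.3884 0.3747 0.4332] j [0.191, -0.03, 2.155, 1.655, 1.109, -1.47] F [-0.1  0.3 -0.2] w 0.0932
 tx [-0.755  0.296  0.586] ty [ 0.61  -0.012  0.792] tz [ 0.242  0.955 -0.171]
{'cup': (np.float64(0.169), 4), 'spray': (np.float64(0.133), 10), 'column': (np.float64(0.144), 10), 'glue': (np.float64(0.254), 5), 'small': (np.float64(0.126), 15)}
zmin 0.243 tcp [[0.545, 0.088, 0.313], [0.476, -0.381, 0.25]] max [3.2646e+01 5.4913e+01 1.9317e+01 8.4000e-02 5.2000e-02 8.9000e-02]
-29, 4, -10, 0.05, -0.04, -0.09, 0, -30, 0, -12, 0.05, -0.04, -0.09, 0, -32, -4, -14, 0.06, -0.04, -0.08, 0, -32, -9, -15, 0.06, -0.04, -0.08, 0, -32, -14, -17, 0.07, -0.03, -0.07, 0, -31, -20, -18, 0.07, -0.03, -0.07, 0, -29, -25, -18, 0.07, -0.02, -0.06, 0, -27, -30, -19, 0.08, -0.02, -0.06, 0, -24, -35, -19, 0.08, -0.01, -0.06, 0, -20, -39, -18, 0.08, -0.01, -0.05, 0, -16, -44, -18, 0.08, -0.00, -0.05, 0, -11, -47, -17, 0.08, 0.01, -0.04, 0, -6, -50, -15, 0.08, 0.01, -0.04, 0, 0, -52, -14, 0.08, 0.02, -0.04, 0, 4, -54, -12, 0.08, 0.03, -0.03, 0, 10, -54, -9, 0.08, 0.04, -0.03, 0, 16, -54, -7, 0.07, 0.04, -0.03, 0, 22, -53, -4, 0.07, 0.05, -0.02, 0
```

Request:
send_rows --commands '[-29, 4, -10, 0.05, -0.04, -0.09, 0, -30, 0, -12, 0.05, -0.04, -0.09, 0, -32, -4, -14, 0.06, -0.04, -0.08, 0, -32, -9, -15, 0.06, -0.04, -0.08, 0, -32, -14, -17, 0.07, -0.03, -0.07, 0, -31, -20, -18, 0.07, -0.03, -0.07, 0, -29, -25, -18, 0.07, -0.02, -0.06, 0, -27, -30, -19, 0.08, -0.02, -0.06, 0, -24, -35, -19, 0.08, -0.01, -0.06, 0, -20, -39, -18, 0.08, -0.01, -0.05, 0, -16, -44, -18, 0.08, 0, -0.05, 0, -11, -47, -17, 0.08, 0.01, -0.04, 0, -6, -50, -15, 0.08, 0.01, -0.04, 0, 0, -52, -14, 0.08, 0.02, -0.04, 0]'

```text
t: 39.05
eef_pos: [0.5578, -0.1812, 0.2742]
eef_rot: [0.043, 0.986, 0.133, 0.091]
force: [1.2, -0.2, 0.3]
width: 0.093
```

```bash
python3 - <<'E'
from kin import *
G=frame([0,0,-1],[0,1,0]); j0,j=tgt(np.array([.4765,-.3813,.25]),G); L=lin(j0,j,6); clear(L); rows(L)
E
```

```text
t 39.05 p [ 0.5578 -0.1812  0.2742] j [-0.545, 0.338, 1.564, 0.344, 1.226, -2.145] F [ 1.2 -0.2  0.3] w 0.093
 tx [-0.98   0.108 -0.168] ty [0.06  0.961 0.27 ] tz [ 0.191  0.255 -0.948]
 shift [  62.1 -203.7  -43.6] turn [ 0.268  0.183 -0.085] world [ -81.3 -200.1  -24.2] IK [-0.75, 0.43, 1.45, 0.0, 1.26, -2.32] 0.0
{'cup': (np.float64(0.446), 0), 'spray': (np.float64(0.198), 0), 'column': (np.float64(0.196), 0), 'glue': (np.float64(0.464), 0), 'small': (np.float64(0.132), 2)}
zmin 0.25 tcp [[0.524, -0.283, 0.259], [0.476, -0.381, 0.25]] max [1.7178e+01 3.4693e+01 5.0520e+00 4.9000e-02 3.7000e-02 1.7000e-02]
6, -34, -5, 0.05, 0.02, -0.02, 0, 8, -34, -4, 0.05, 0.03, -0.02, 0, 10, -34, -3, 0.05, 0.03, -0.02, 0, 13, -34, -1, 0.04, 0.03, -0.01, 0, 15, -33, 0, 0.04, 0.03, -0.01, 0, 17, -32, 0, 0.04, 0.04, -0.01, 0
```

Request:
send_rows --commands '[6, -34, -5, 0.05, 0.02, -0.02, 0, 8, -34, -4, 0.05, 0.03, -0.02, 0, 10, -34, -3, 0.05, 0.03, -0.02, 0, 13, -34, -1, 0.04, 0.03, -0.01, 0, 15, -33, 0, 0.04, 0.03, -0.01, 0, 17, -32, 0, 0.04, 0.04, -0.01, 0, 0, 0, 0, 0, 0, 0, 0]'

```text
t: 39.92
eef_pos: [0.4782, -0.3925, 0.2473]
eef_rot: [0.001, 1.0, -0.007, -0.003]
force: [-0.0, 0.3, 0.1]
width: 0.0928
```

```bash
python3 - <<'E'
from kin import *
tgt(np.array([.4765,-.3813,.13]),frame([0,0,-1],[0,1,0]))
c=eyes.get_calibration("wrist"); im=eyes.get_image("wrist"); h=cv2.cvtColor(im,cv2.COLOR_RGB2HSV)
# lid: unsaturated blob inside the cork
m=((h[...,1]>90)&(h[...,0]<25)).astype(np.uint8); u,v=proj(c,[.4765,-.3813,.012]); print("pred lid",u,v)
u,v=int(u),int(v); w=np.zeros_like(m); cv2.circle(w,(u,v),90,1,-1)
k,cs,mm=blob((m==0)&(w>0),u,v); print(cv2.fitEllipse(cs),[np.round(ray(c,*cv2.fitEllipse(cs)[0],.012),4)])
E
```

```text
t 39.92 p [ 0.4782 -0.3925  0.2473] j [-0.756, 0.449, 1.433, -0.015, 1.254, -2.319] F [-0.   0.3  0.1] w 0.0928
 tx [-1.     0.003  0.006] ty [ 0.003  1.    -0.014] tz [-0.006 -0.014 -1.   ]
 shift [  1.   12.9 117.1] turn [-0.014 -0.006 -0.003] world [  -1.7   11.2 -117.3] IK [-0.75, 0.56, 1.57, -0.0, 1.02, -2.32] 0.0
pred lid 333.64311589745773 195.96039789105657
((333.82049560546875, 194.20745849609375), (69.94729614257812, 70.76204681396484), 72.03385925292969) [array([ 0.4747, -0.3811,  0.012 ])]
```

Request:
send_rows --commands '[1, 7, 25, -0.014, -0.006, -0.003, 0, 1, 6, 45, 0, 0, 0, 0, 0, 0, 45, 0, 0, 0, 0, 0, 0, 40, 0, 0, 0, 0, 0, 0, 25, 0, 0, 0, 0, 0, 0, 0, 0, 0, 0, 0]'

```text
t: 40.72
eef_pos: [0.4809, -0.3745, 0.0628]
eef_rot: [-0.0, 1.0, 0.002, 0.003]
force: [-0.2, 0.0, 0.1]
width: 0.0932
```

```bash
python3 - <<'E'
from kin import *
tgt(np.array([.4755,-.381,.0292]),frame([0,0,-1],[0,1,0]))
E
```

```text
t 40.73 p [ 0.4809 -0.3745  0.0628] j [-0.741, 0.645, 1.608, 0.01, 0.886, -2.319] F [-0.2  0.   0.1] w 0.0932
 tx [-1.    -0.001 -0.007] ty [-0.001  1.     0.004] tz [ 0.007  0.004 -1.   ]
 shift [ 5.7 -6.6 33.6] turn [0.004 0.007 0.001] world [ -5.4  -6.5 -33.6] IK [-0.75, 0.7, 1.62, 0.0, 0.83, -2.32] 0.0
```

Request:
send_rows --commands '[5, -6, 12, 0.004, 0.007, 0, 0, 1, -1, 12, 0, 0, 0, 0, 0, 0, 10, 0, 0, 0, 0, 0, 0, 0, 0, 0, 0, 0.5, 0, 0, 0, 0, 0, 0, 1, 0, 0, 0, 0, 0, 0, 1, 0, 0, 0, 0, 0, 0, 1, 0, 0, 0, 0, 0, 0, 1, 0, 0, 0, 0, 0, 0, 1, 0, 0, 0, 0, 0, 0, 1, 0, 0, 0, 0, 0, 0, 1]'

```text
t: 42.1
eef_pos: [0.4767, -0.3829, 0.0305]
eef_rot: [-0.0, 1.0, -0.002, 0.002]
force: [-0.4, 0.6, 0.1]
width: 0.0176
```

```bash
python3 - <<'E'
from kin import *
tgt(np.array([.4755,-.381,.0292]),frame([0,0,-1],[0,1,0]))
tgt(np.array([.462,.350,.30]),frame([0,0,-1],[0,1,0]))
E
```

```text
t 42.1 p [ 0.4767 -0.3829  0.0305] j [-0.753, 0.695, 1.615, -0.0, 0.827, -2.324] F [-0.4  0.6  0.1] w 0.0176
 tx [-1.    -0.001 -0.004] ty [-0.001  1.    -0.004] tz [ 0.004 -0.004 -1.   ]
 shift [1.2 2.  1.3] turn [-0.004  0.004  0.001] world [-1.2  1.9 -1.3] IK [-0.75, 0.7, 1.62, -0.0, 0.83, -2.32] 0.0
t 42.1 p [ 0.4767 -0.3829  0.0305] j [-0.753, 0.695, 1.615, -0.0, 0.827, -2.324] F [-0.4  0.6  0.1] w 0.0176
 tx [-1.    -0.001 -0.004] ty [-0.001  1.    -0.004] tz [ 0.004 -0.004 -1.   ]
 shift [  13.3  732.  -272.2] turn [-0.004  0.004  0.001] world [-14.7 732.9 269.5] IK [0.57, 0.34, 1.47, 0.0, 1.34, -1.0] 0.0
```

Request:
send_rows --commands '[0, 0, -15, 0, 0, 0, 1, 0, 0, -40, 0, 0, 0, 1, 0, 0, -55, 0, 0, 0, 1, 0, 0, -55, 0, 0, 0, 1, 0, 10, -50, 0, 0, 0, 1, 0, 35, -30, 0, 0, 0, 1, 1, 48, 0, 0, 0, 0, 1, 1, 50, 0, 0, 0, 0, 1, 1, 50, 0, 0, 0, 0, 1, 1, 50, 0, 0, 0, 0, 1, 1, 50, 0, 0, 0, 0, 1, 1, 50, 0, 0, 0, 0, 1, 1, 50, 0, 0, 0, 0, 1, 1, 50, 0, 0, 0, 0, 1, 1, 50, 0, 0, 0, 0, 1, 1, 50, 0, 0, 0, 0, 1, 1, 50, 0, 0, 0, 0, 1, 1, 50, 0, 0, 0, 0, 1, 1, 35, 0, 0, 0, 0, 1, 0, 0, 0, 0, 0, 0, 1]'

```text
t: 44.6
eef_pos: [0.458, 0.3178, 0.2981]
eef_rot: [0.001, 1.0, -0.003, 0.011]
force: [0.2, -0.3, -0.3]
width: 0.0161
```

```bash
python3 - <<'E'
from kin import *
tgt(np.array([.4635,.350,.1725]),frame([0,0,-1],[0,1,0]))
c=eyes.get_calibration("wrist"); im=eyes.get_image("wrist"); cv2.imwrite("pics/w7.png",im[:,:,::-1])
it=eyes.get_image("top"); cv2.imwrite("pics/t8.png",it[:,:,::-1])
# rim of cup in t7 by bright ring on the dark plinth / table
g=cv2.imread("pics/t7.png",0)[225:345,85:205]; g=cv2.resize(g,None,fx=3,fy=3,interpolation=cv2.INTER_CUBIC)
ci=cv2.HoughCircles(cv2.GaussianBlur(g,(7,7),0),cv2.HOUGH_GRADIENT,1,200,param1=60,param2=15,minRadius=45,maxRadius=62)
ct=eyes.get_calibration("top")
if ci is not None:
    u,v,r=ci[0][0]; print(u,v,r,"rim",ray(ct,85+u/3,225+v/3,.152))
E
```

```text
t 44.6 p [0.458  0.3178 0.2981] j [0.531, 0.288, 1.539, -0.016, 1.299, -1.035] F [ 0.2 -0.3 -0.3] w 0.0161
 tx [-1.     0.001 -0.021] ty [ 0.001  1.    -0.006] tz [ 0.021 -0.006 -1.   ]
 shift [ -2.9  32.9 125.5] turn [-0.006  0.021 -0.001] world [   5.5   32.2 -125.6] IK [0.57, 0.46, 1.62, -0.0, 1.07, -1.0] 0.0
125.5 187.5 46.3 rim [0.46117351 0.35275223 0.152     ]
```

The Hough fit landed on an inner edge and disagrees by about 3 mm with the wrist view and the release pose. Those two agree, so I keep the rim at (0.462, 0.350).

Request:
send_rows --commands '[-2, 16, 10, -0.006, 0.021, -0.001, 1, -1, 16, 30, 0, 0, 0, 1, 0, 0, 35, 0, 0, 0, 1, 0, 0, 20, 0, 0, 0, 1, 0, 0, 0, 0, 0, 0, 1]'

```text
t: 45.32
eef_pos: [0.4631, 0.3477, 0.1995]
eef_rot: [0.004, 1.0, 0.001, -0.002]
force: [-0.2, -0.4, -1.1]
width: 0.0159
```

```bash
python3 - <<'E'
from kin import *
tgt(np.array([.4635,.350,.1725]),frame([0,0,-1],[0,1,0]))
E
```

```text
t 45.33 p [0.4631 0.3477 0.1995] j [0.562, 0.424, 1.593, 0.004, 1.126, -1.003] F [-0.2 -0.4 -1.1] w 0.0159
 tx [-1.     0.008  0.004] ty [0.008 1.    0.002] tz [-0.004  0.002 -1.   ]
 shift [-0.5  2.3 27. ] turn [ 0.002 -0.004 -0.008] world [  0.4   2.3 -27. ] IK [0.57, 0.46, 1.62, -0.0, 1.07, -1.0] 0.0
```

Request:
send_rows --commands '[0, 2, 8, 0, -0.004, -0.008, 1, 0, 1, 8, 0, 0, 0, 1, 0, 0, 0, 0, 0, 0, 1]'

```text
t: 45.7
eef_pos: [0.4641, 0.3511, 0.1841]
eef_rot: [0.0, 1.0, 0.002, 0.001]
force: [-0.8, 0.1, -1.2]
width: 0.0152
```

```bash
python3 - <<'E'
from kin import *
tgt(np.array([.4635,.350,.1725]),frame([0,0,-1],[0,1,0]))
c=eyes.get_calibration("wrist"); im=eyes.get_image("wrist"); cv2.imwrite("pics/w8.png",im[:,:,::-1])
c=eyes.get_calibration("scene"); im=eyes.get_image("scene"); cv2.imwrite("pics/s8.png",im[:,:,::-1])
p=proj(c,[.462,.350,.15]).astype(int); print(p)
g=cv2.cvtColor(im,cv2.COLOR_RGB2GRAY)
print(g[p[1]-24:p[1]+16:2,p[0]-20:p[0]+22:2])
E
```

```text
t 45.7 p [0.4641 0.3511 0.1841] j [0.567, 0.443, 1.605, 0.002, 1.09, -1.004] F [-0.8  0.1 -1.2] w 0.0152
 tx [-1.     0.    -0.002] ty [0.    1.    0.003] tz [ 0.002  0.003 -1.   ]
 shift [ 0.6 -1.1 11.6] turn [ 0.003  0.002 -0.   ] world [ -0.6  -1.1 -11.6] IK [0.57, 0.46, 1.62, -0.0, 1.07, -1.0] 0.0
[389 144]
[[ 44  43  57  59  61  61  60  60  72  87  87  86  79  47  59  80  64  59
   59  59  61]
 [ 98  79  62  61  61  60  61  61  73  86  87  86  79  50  61  77  62  59
   60  59  59]
 [128 112  68  60  61  61  60  62  76  86  87  87  87  73  66  76  61  59
   59  60  60]
 [128 113  66  60  60  60  60  62  78  86  88  87  82  70  71  78  60  61
   60  60  61]
 [128 112  66  60  60  60  61  62  79  87  87  88  79  59  74  70  60  60
   62  60  60]
 [128 109  65  60  60  60  60  62  76  85  87  86  77  57  72  64  61  59
   60  60  60]
 [127 102  63  59  60  61  62  65  75  81  81  84  82  68  68  62  60  60
   60  61  60]
 [128 101  63  60  61  68  89 105 116 114 106 100 111 118 106  86  66  61
   60  59  60]
 [127  97  62  60  72 104 121 125 127 128 130 133 132 130 128 123 104  75
 
[... 293 characters left out ...]
1  62  96 106  76  83  95 104 115 117 115 110 103  96  98  82
   61  61  61]
 [124  91  71  68  81 108  97  81  75  77  77  78  76  74  71  76 100  83
   61  61  60]
 [129 123 118 117  99  78  92  97  96  92  88  79  81  89  95  97  94  67
   61  61  61]
 [130 130 130 130 114  69  66  72  82  86  85  77  79  86  87  76  75  82
   76  71  67]
 [130 130 130 130 115  71  67  69  71  72  72  72  72  71  70  72 104 123
  121 119 117]
 [130 130 130 129 117  74  66  70  69  72  72  73  73  70  69  74 114 129
  130 130 130]
 [129 130 130 129 117  75  68  69  71  71  73  72  72  71  69  82 121 130
  130 129 130]
 [130 130 130 130 118  76  67  69  70  72  73  73  73  71  69  92 127 130
  130 129 130]]
```

In the scene view's pixel rows, the lid flange and the rim are centred on the same column within about 0.5 px. I lower the lid.

Request:
send_rows --commands '[0, -1, 5, 0.003, 0.002, 0, 1, 0, 0, 5, 0, 0, 0, 1, 0, 0, 2, 0, 0, 0, 1, 0, 0, 0, 0, 0, 0, 1]'

```text
t: 46.3
eef_pos: [0.4648, 0.3505, 0.1728]
eef_rot: [0.0, 1.0, 0.001, 0.001]
force: [0.4, 1.0, 1.7]
width: 0.0162
```

```bash
python3 - <<'E'
from kin import *
tgt(np.array([.4635,.350,.1725]),frame([0,0,-1],[0,1,0]))
E
```

```text
t 46.3 p [0.4648 0.3505 0.1728] j [0.566, 0.457, 1.614, 0.0, 1.068, -1.004] F [0.4 1.  1.7] w 0.0162
 tx [-1.     0.    -0.002] ty [0.    1.    0.001] tz [ 0.002  0.001 -1.   ]
 shift [ 1.3 -0.5  0.3] turn [ 0.001  0.002 -0.   ] world [-1.3 -0.5 -0.3] IK [0.57, 0.46, 1.62, -0.0, 1.07, -1.0] 0.0
```

Contact came at z = 0.1728, right at the seated height (a plug caught on the rim would stop 6 mm higher). I release and rise.

Request:
send_rows --commands '[0, 0, 0, 0, 0, 0, 0.6, 0, 0, 0, 0, 0, 0, 0.3, 0, 0, 0, 0, 0, 0, 0, 0, 0, 0, 0, 0, 0, 0, 0, 0, 0, 0, 0, 0, 0, 0, 0, 0, 0, 0, 0, 0, 0, 0, -15, 0, 0, 0, 0, 0, 0, -40, 0, 0, 0, 0, 0, 0, -50, 0, 0, 0, 0, 40, 0, -20, 0, 0, 0, 0, 50, 0, 0, 0, 0, 0, 0, 50, 0, 0, 0, 0, 0, 0, 0, 0, 0, 0, 0, 0, 0]'

```text
t: 47.92
eef_pos: [0.3211, 0.3503, 0.3084]
eef_rot: [0.001, 1.0, 0.003, 0.003]
force: [-0.5, 0.4, 0.8]
width: 0.0928
```

```bash
python3 - <<'E'
from kin import *
st(); c=eyes.get_calibration("scene"); im=eyes.get_image("scene"); g=cv2.cvtColor(im,cv2.COLOR_RGB2GRAY); cv2.imwrite("pics/s9.png",im[:,:,::-1])
print(proj(c,[.462,.350,.152]),proj(c,[.462,.35,.197])); print(g[116:184:2,365:415:2])
ct=eyes.get_calibration("top"); it=eyes.get_image("top"); h=cv2.cvtColor(it,cv2.COLOR_RGB2HSV)
m=((h[...,0]>10)&(h[...,0]<35)&(h[...,1]>120)).astype(np.uint8)[180:290,345:455]; n,l,s,cc=cv2.connectedComponentsWithStats(m); print("nuts",[int(s[i,4]) for i in range(1,n) if s[i,4]>15])
gt=cv2.cvtColor(it,cv2.COLOR_RGB2GRAY); print(proj(ct,[.462,.35,.152]),proj(ct,[.462,.35,.197])); print(gt[262:314:2,104:156:2])
E
```

```text
t 47.92 p [0.3211 0.3503 0.3084] j [0.731, 0.122, 1.72, -0.0, 1.29, -0.839] F [-0.5  0.4  0.8] w 0.0928
 tx [-1.     0.001 -0.007] ty [0.001 1.    0.006] tz [ 0.007  0.006 -1.   ]
[389.32239698 143.6206525 ] [390.93155528 126.94605068]
[[ 39  39  39  45  56  60  60  60  61  60  60  60  60  59  59  60  61  60
   59  60  60  60  60  60  59]
 [ 40  38  39  40  56  60  59  60  60  59  60  60  60  61  60  59  59  59
   59  59  59  60  60  61  59]
 [ 67  51  43  43  57  60  60  60  60  60  59  60  62  61  61  60  59  60
   59  60  59  60  61  60  60]
 [121 112  97  79  62  61  60  60  59  59  61  60  60  61  60  60  61  60
   60  59  59  59  61  60  60]
 [128 128 127 112  68  61  61  59  61  61  59  61  60  60  59  59  60  59
   59  59  60  60  60  60  59]
 [129 129 128 112  66  60  60  59  59  60  60  59  64  74  69  60  59  60
   60  59  59  60  60  59  59]
 [129 128 128 111  65  60  60  60  60  60  60  62  87 116 110  75  59  59
   59  60  59  59  61  60  60]
 [128 128 128 108  63  59  61  60  59  60  59  61  80  99 100  73  60  61
   59  60  61  60  60  59  61]
 [129 129 127 102  63  6
[... 4919 characters left out ...]
00  99  96
   86  76 109 104  92  49  27  21]
 [103 108 104 105 104 103 105 101  99 103  98 100 101 103  98  97  93  50
   26  23  29  26  26  29  32  24]
 [109 106 102 106 107 107 110 106  99 101  99  98 100 103  89  81  30  22
   30  30  28  23  35  24  31  33]
 [108 104 105 105 104 105 103 106 108 104 103 106 106  97  22  31  31  33
   26  35  32  29  26  30  32  31]
 [105 103 105 107 106 104 107 102 109 105 106 107 106 107 100  26  30  31
   28  31  31  36  35  34  34  36]
 [106 101 106 108 108 106 107 107 104 103 103 104 108 106 107  96  21  31
   28  31  34  34  33  20  29  30]
 [109 101 105 103 103 107 105 109 108 105 104 105 108 105 104 105  80  22
   29  32  28  28  29  30  28  20]]
```

```bash
python3 -c "
from plant import env
print(env.sign_off(), env.get_obs()['t'])"
```

```text
the job is handed in; nothing more can be done
the job is handed in; nothing more can be done
```

The job is done and handed in after about 48 s of the 72 s allowed. I set the lid on the cork mat and tipped the cup over the bin. Then I stood the cup on the plinth, put the lid back on and moved the arm clear.

**Last checks:**
- **Nuts:** the top camera shows four separate nuts in the bin.
- **Cup:** it stood upright when I let go, by my estimate about 4 mm off the plinth's middle (limit 15 mm).
- **Lid:** it touched down at the height expected for a seated lid. In the scene view, flange and knob are within about 1 px of their predicted positions, and the rim is no longer visible beneath.
- **Bench:** nothing I viewed had been disturbed, but I did not re-measure the bystanders at the end.

**Disagreement:** one automatic circle fit of the cup rim was about 3 mm off from the wrist view and the release position. I used the latter two, and the lid went on without catching.

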